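# Press a bushing home with the bench ratchet clamp and free the part

## Robot

A 7-joint arm with a two-finger parallel gripper is mounted at the origin on the work surface. World frame = base frame: x ahead of the robot, y to its left, z up, the work surface at z = 0. Lengths are in m, angles in rad, forces in N, time in s.
With the tool pointing down it reaches from about 0.425 to 0.925 m from the base axis. Payload 6.8 kg.
Tool frame: the origin (TCP) lies on the centre line of the jaws, within the pads' length; the fingertips stand 17 mm ahead of it and the grasp point (between the pads) lies 2 mm behind it (nose_length is the distance from the TCP to the fingertips, in m); z points along the fingers, x is the direction in which the jaws open and shut, and the axes are right-handed (so a half turn about z gives the same grasp; the last joint's range is limited). The gripper opens to 85 mm and grips with 20 to 120 N. Pads are 22 mm wide; open, the fingers measure 114 mm over their backs; the gripper's body (76 mm by 85 mm) begins 54 mm behind the grasp point. The pads swing forward as they close: fully open they stand 13 mm farther back than shut.
Start: joints at [-1.329, 0.477, 0.022, 1.555, -0.011, 1.109, -0.083], TCP at [0.231, 0.634, 0.248] pointing down, gripper open.
Joint ranges: [-2.96, 2.96], [-0.34, 2.1], [-1.41, 1.46], [0.24, 2.44], [-1.37, 4.51], [0.17, 1.92], [-2.96, 2.96]. Speed limits (rad/s): [2.39, 2.39, 3.14, 3.14, 3.14, 3.14, 3.14].

## Interface

Orientations are given as a unit quaternion [w, x, y, z].
In Python, from station import * gives the robot as it stands.
- The arm moves only by the tool send_rows, never from a script. Its argument "commands" is a list of rows, each an object with "translation": the shift along the tool's x, y, z in m, a list of three; "rot": the turn, a rotation vector about the tool's x, y, z in degrees, a list of three; "grip": the finger opening in m, from 0 to 0.0854. In form: [{"translation": [tx, ty, tz], "rot": [rx, ry, rz], "grip": grip}, ...]. A call has exactly 5 rows; each row shifts and turns the commanded pose from where the row before left it, along the tool's axes as they then stand; what a row does not reach is not made up. A row lasts 1/12 s, in which the tool goes at most 41.7 mm and 7.16 degrees, less where a joint would pass 70% of its speed; a pose out of reach is approached as far as the arm can. A call with a gripper value outside its range is refused whole. The fingers move at their own pace and stop on an object; "force" is the grip in N (left out, the last holds). Time passes only in rows, so rows that do not move let the fingers close, or fill a call up. It gives the time, the measured TCP pose, the force and the opening at its end, in the units of the state.
- get_obs(): the state, without advancing time (a new reading comes with each control period).
- read_camera(name): name is "side" or "top"; returns a dict with "pixels" (384x512x3 uint8, red, green, blue), "depth" (384x512 float32, m along the optical axis (not along the pixel's ray), 0 where there is no reading), "mtx" (3x3 intrinsics, pixels), "dist" ([k1, k2, p1, p2, k3] as OpenCV has them; the pictures are not rectified), "extrinsics" (4x4, takes a point from camera to world coordinates). Camera axes: x right, y up, looking along -z (the intrinsics and any distortion apply to the point x, -y, -z); pixel columns grow to the right and rows downward; lengths in m; the calibration is good to about 2 mm. A picture is of the moment at which its call begins.
- hand_in(): hands the job in, once; it reports no verdict.
The state is a dict: "t": time; "q": joint angles; "joint_vel": joint speeds; "joint_torque": joint torques, N m; "eef_pos": TCP position; "tool_rot": TCP orientation; "contact_force": force on the tool from outside, world axes, zero at the start; "torque": the same for the moment, N m; "gripper_width": opening from 0.0 (shut) to 1.0 (fully open).
Only numpy, scipy, OpenCV 4.12 (cv2) and the standard library are available. Lean on these libraries where they do the work, as an engineer would, in place of code of your own. Each camera call takes 0.05 s, during which the arm holds its last target.

## Task

Pump the green trigger of the bench ratchet clamp until the jaw has pressed the brass bushing fully home in the wooden block and the trigger pushes back firmly (about 18 to 20 N at its pad; over 25 N crushes the wood); never push the jaw itself. Then press the red release so that the jaw springs all the way back, lift the block out and stand it upright in the blue tray, leaving the finished block there and everything else on the bench undisturbed.

Things in the scene. Friction and masses are not known exactly. Their poses are not given: they have to be found in the camera images.
- clamp: bench ratchet clamp bolted down on a brown board (485 x 130 x 18 mm). Origin on the table under it; x = direction the jaw pushes, z up. Along x: red release pad at -224 mm, trigger pad -143 mm, rubber jaw face +45 mm when back, then block and end stop. Grey cheeks at y = +-20 mm, 6 mm thick, reach z = 78 mm, at the trigger pivot (x -83 to -37 mm) 128 mm.
- trigger_pad (a point): pressing point on top of the green trigger handle (26 mm wide, 85 long, 14 thick), 85 mm from the pivot; the free end is 20 mm further to clamp -x. At rest the handle slopes up to clamp -x at 0.33 rad; pressed DOWN it goes to 0.33 rad below level, this point sinking 55 mm (z about 146 to 91 mm) to a hard stop (a flat 20 mm fingertip meets it at 50-52 mm); sprung back up.
- trigger: the trigger; origin on its pivot. The first third of a stroke is idle (2-5 N), then the jaw is driven: sinking the pad 48 mm gains two teeth (12 mm; under load perhaps one), held by the ratchet; let it fully up between strokes. About 5 N with the jaw free, 9-11 N as the bushing slides in; once home it goes stiff mid-stroke (4-8 N per mm). Squeeze on the bushing = 2.2 to 2.5 x push, less 10 N.
- release_pad (a point): centre of the top of the red release paddle (36 mm along clamp x, 34 wide, 8 thick), z = 99 mm at rest. Pressed, it sinks 9 to 10 mm to a hard stop; that takes 3 to 6 N, more if the jaw is loaded; it lifts the ratchet pawl and the jaw springs back by itself in about half a second if the trigger is fully up.
- jaw: the sliding steel push bar with its black rubber jaw; origin on the bar's axis (z = 50 mm), moves along clamp x only
- jaw_face (a point): centre of the jaw's rubber front face (36 x 40 mm), at clamp x = 45 mm when fully back, z = 50 mm; the rubber gives a few mm under load
- stop: grey end stop (34 mm thick, 84 mm wide, 52 mm tall) bolted on the base board, differently far from the jaw each time; origin under the middle of its working face on the board, x as the clamp's
- seat (a point): point on the board where the middle of the block's underside lies when the block sits against the stop
- block: the wooden block to work on, 50 mm along its x, 44 mm wide (y), 60 mm tall, about 0.14 kg with its bushing; origin at the centre of its underside. It stands loose on the base board, against or up to 3 mm off the end stop, the bushing on its -x face looking at the jaw
- bushing (a joint): how far the brass bushing still stands out of the block: gap in m between flange and wood, 8 to 16 mm at the start, 0 = fully home (press fit, slides at 14 N)
- flange_face (a point): centre of the front face of the bushing's flange (32 mm diameter, 5 mm thick), 32 mm above the block's underside
- tray: blue open tray 250 (x) x 150 (y) x 30 mm tall, walls 6 mm, floor 6 mm thick, fixed; origin under its centre. The finished block stands in its +x half, the -x half is empty
- tray_spot (a point): middle of the empty half of the tray, on its floor
- finished: a finished block like the other (50 x 44 x 60 mm, flange home), standing in the tray's +x half; origin at the centre of its underside; leave it alone
- mallet: wooden hammer, 260 mm long, lying on the table; leave it alone
- screwdriver: screwdriver with an orange handle, 190 mm; leave it alone
- glue: white glue bottle with yellow cap, 56 mm diameter, 140 mm tall; leave it alone
- jar: low glass jar with steel lid, 60 mm diameter, 65 mm tall; leave it alone
- offcut: wood offcut 110 x 45 x 22 mm; leave it alone
- cup: white cup, 76 mm diameter, 70 mm tall; leave it alone
Things that resemble listed ones, but are neither listed nor needed, are in the scene too. What is shaped like the block but purple is not meant.

How it is judged:
On the way, in this order (a step that is already met when the one before it is completed fails the run):
1. the bushing is pressed home by the jaw, with a firm squeeze of more than 22 N, the block against the stop (value of joint bushing below 0.0015 m and contact force between jaw and block above 22 N and horizontal distance between block and seat below 0.012 m), for 0.1 s.
2. the release has let the jaw spring back while the block is still in the clamp (value of joint bushing below 0.0015 m and x of jaw_face in the frame of clamp below 0.055 m and horizontal distance between block and seat below 0.02 m), for 0.1 s.
At the end, for the whole second after the job is handed in: the bushing is home (gap under 1.5 mm), the jaw is back (its face within 10 mm of its rearmost place), and the block stands upright (within 0.1 rad) and at rest on the tray's floor (its underside less than 6 mm above it) (value of joint bushing below 0.0015 m and x of jaw_face in the frame of clamp below 0.055 m and x of block in the frame of tray between -0.115 and 0.115 m and y of block in the frame of tray between -0.065 and 0.065 m and z of block in the frame of tray below 0.012 m and angle between block's own z axis and vertical below 0.1 rad and linear speed of block below 0.02 m/s); the robot touches nothing.
It fails at once if the clamp squeezes the work with more than 70 N (contact force between jaw and block above 70 N).
It fails at once if the jaw is pushed directly by the robot (contact force between jaw and the fingers above 2 N or contact force between jaw and the arm above 2 N).
It fails at once if the finished block or something else on the bench is moved by more than 30 mm (distance of any of finished, mallet, screwdriver, glue, jar, offcut, cup from where it was at the start of the episode above 0.03 m).
It also fails if it takes over 72 s, if anything falls off the work surface, if the arm or the gripper's body presses on something with over 40 N, if the wrist force passes 120 N, or if a joint passes its speed limit or range.

## Working session

There is one attempt and no reset: what is moved stays moved. The work goes in short steps, Python scripts to look and compute and a tool call to move; the robot and the scene stay as the last step left them, time stands still between calls to the robot, and variables do not carry over. Pictures are saved under pics/ and viewed, and the job is handed in when it is done.

Besides the shell and the picture viewer there is one more tool, called after "Emit:" as name(argument=value, ...) on one line, values as JSON. send_rows: Moves the arm, as the interface text tells. Its arguments: {"type":"object","properties":{"commands":{"type":"array","items":{"type":"object","properties":{"translation":{"type":"array","items":{"type":"number"}},"rot":{"type":"array","items":{"type":"number"}},"grip":{"type":"number"}}}},"force":{"type":"number"}},"required":["commands"]}

```bash
mkdir -p pics; ls; python3 - <<'E'
from station import *
import cv2,numpy as np
o=get_obs();print({k:np.round(v,4) for k,v in o.items()})
for n in("side","top"):
    c=read_camera(n);cv2.imwrite(f"pics/{n}0.png",cv2.cvtColor(c["pixels"],cv2.COLOR_RGB2BGR));np.savez(f"{n}0.npz",**c)
    print(n,c["mtx"],c["dist"],c["extrinsics"])
E
```

```text
pics
{'t': np.float64(0.0), 'q': array([-1.3291,  0.4778,  0.0224,  1.5565, -0.0115,  1.1093, -0.0831]), 'joint_vel': array([-0.0005, -0.0007,  0.    ,  0.0001, -0.0005, -0.0011, -0.0004]), 'joint_torque': array([-3.00000e-04, -5.96457e+01,  1.60770e+00, -2.81192e+01,
        1.24000e-02,  9.60000e-03, -0.00000e+00]), 'eef_pos': array([0.2311, 0.6336, 0.2473]), 'tool_rot': array([ 6.000e-04,  8.194e-01,  5.733e-01, -7.000e-04]), 'contact_force': array([-0.8345, -0.0032,  0.2891]), 'torque': array([-0.0205, -0.027 , -0.0141]), 'gripper_width': np.float64(1.0015)}
side [[396.75559494   0.         256.25874002]
 [  0.         396.75559494 184.29002158]
 [  0.           0.           1.        ]] [-0.11198455  0.          0.          0.          0.        ] [[ 0.81516104  0.30656444 -0.49145774  0.05449926]
 [-0.57909782  0.44975163 -0.67997734 -0.85258568]
 [ 0.01257705  0.83889315  0.54415081  0.71992821]
 [ 0.          0.          0.          1.        ]]
top [[401.08978038   0.         248.29872755]
 [  0.         401.08978038 190.65675401]
 [  0.           0.           1.        ]] [-0.12539804  0.          0.          0.          0.        ] [[-0.01672231  0.98956733 -0.14309736  0.391076  ]
 [-0.99955769 -0.02006525 -0.02195012 -0.1134739 ]
 [-0.02459241  0.14266701  0.98946518  1.25823846]
 [ 0.          0.          0.          1.        ]]
```

View pics/side0.png

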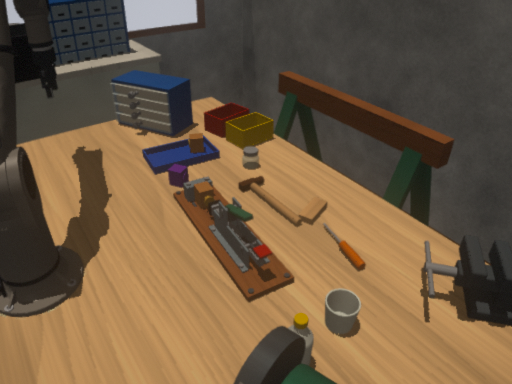

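View pics/top0.png

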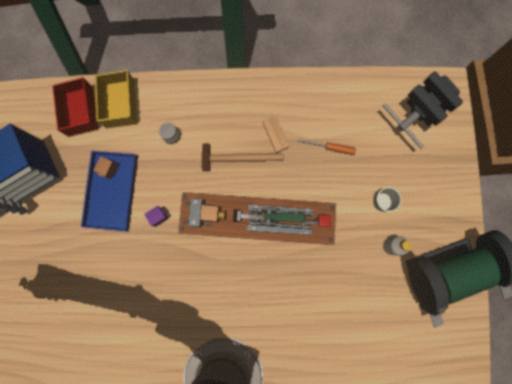

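```bash
cat > h.py <<'E'
import cv2,numpy as np
def load(n):
    d=np.load(n);return {k:d[k] for k in d.files}
def snap(name,tag):
    from station import read_camera
    c=read_camera(name);np.savez(f"{name}{tag}.npz",**c)
    cv2.imwrite(f"pics/{name}{tag}.png",cv2.cvtColor(c["pixels"],cv2.COLOR_RGB2BGR));return c
def rays(c,uv):
    p=cv2.undistortPoints(np.array(uv,float).reshape(-1,1,2),c["mtx"],c["dist"])[:,0]
    d=np.c_[p[:,0],-p[:,1],-np.ones(len(p))]
    return c["extrinsics"][:3,3],d@c["extrinsics"][:3,:3].T
def onz(c,uv,z):
    o,d=rays(c,uv);return o+d*((z-o[2])/d[:,2])[:,None]
def cloud(c):
    H,W=c["depth"].shape
    u,v=np.meshgrid(np.arange(W),np.arange(H))
    o,d=rays(c,np.c_[u.ravel(),v.ravel()])
    return (o+d*c["depth"].ravel()[:,None]).reshape(H,W,3)
def tri(c1,a,c2,b):
    o1,d1=rays(c1,[a]);o2,d2=rays(c2,[b]);d1=d1[0];d2=d2[0]
    s=np.linalg.lstsq(np.c_[d1,-d2],o2-o1,rcond=None)[0]
    p,q=o1+d1*s[0],o2+d2*s[1];return (p+q)/2,np.linalg.norm(p-q)
def proj(c,P):
    E=np.linalg.inv(c["extrinsics"]);P=np.atleast_2d(P)@E[:3,:3].T+E[:3,3]
    q=P*[1,-1,-1];return cv2.projectPoints(q,np.zeros(3),np.zeros(3),c["mtx"],c["dist"])[0][:,0]
def crop(c,x0,y0,x1,y1,k,fn):
    im=cv2.cvtColor(c["pixels"],cv2.COLOR_RGB2BGR)[y0:y1,x0:x1]
    cv2.imwrite(fn,cv2.resize(im,None,fx=k,fy=k,interpolation=cv2.INTER_CUBIC))
E
python3 - <<'E'
from h import *
t=load("top0.npz");s=load("side0.npz")
crop(t,170,180,345,255,4.5,"pics/tc.png")
crop(s,165,165,295,300,4.4,"pics/sc.png")
for n,c in(("top",t),("side",s)):
    P=cloud(c);hsv=cv2.cvtColor(c["pixels"],cv2.COLOR_RGB2HSV)
    H,S,V=[hsv[...,i].astype(int) for i in range(3)]
    rgb=c["pixels"].astype(int)
    for nm,m in dict(red=((H<5)|(H>175))&(S>180)&(V>120),green=(H>40)&(H<90)&(S>80),blue=(H>105)&(H<125)&(S>150),purple=(H>128)&(H<160)&(S>80)).items():
        m=m.astype(np.uint8);k,l,st,ce=cv2.connectedComponentsWithStats(m)
        for i in range(1,k):
            if st[i,4]>20:
                p=P[l==i];print(n,nm,st[i],ce[i].round(1),np.median(p,0).round(3),p.min(0).round(3),p.max(0).round(3))
E
```

```text
top red [ 67  90  22  37 615] [ 77.2 107.8] [0.867 0.49  0.005] [ 0.391 -0.113 -0.002] [0.934 0.531 1.258]
top red [319 216  12  10  56] [325.2 219.3] [ 0.471 -0.31   0.097] [ 0.454 -0.323  0.093] [ 0.48  -0.292  0.102]
top green [ 31   0  35  44 451] [47.5 16.7] [ 1.432  0.82  -0.285] [ 1.373  0.772 -0.439] [ 1.469  0.861 -0.195]
top green [222   0  19  25 189] [231.2   9.7] [ 1.424 -0.018 -0.316] [ 1.392 -0.058 -0.402] [ 1.443  0.02  -0.263]
top green [ 441  248   60   54 1875] [471.8 273.8] [ 0.306 -0.697  0.184] [ 0.233 -0.805  0.131] [ 0.391 -0.113  1.258]
top blue [  0 127  27  54 852] [  9.6 155.4] [0.658 0.602 0.2  ] [ 0.391 -0.113  0.193] [0.749 0.639 1.258]
top blue [ 88 174  39  53 946] [103.9 197.7] [0.561 0.384 0.006] [ 0.391 -0.113 -0.006] [0.637 0.433 1.258]
top purple [146 207  20  18 236] [155.4 215.5] [0.495 0.197 0.059] [ 0.391 -0.113  0.032] [0.52  0.226 1.258]
side red [254 245  16  12 109] [261.6 250.1] [ 0.465 -0.308  0.097] [ 0.451 -0.324  0.094] [ 0.481 -0.289  0.1  ]
side green [275  92  35  45 429] [287.8 112.7] [ 1.478  0.812 -0.183] [ 0.054 -0.853 -0.327]
[... 204 characters left out ...]
[ 0.462 -0.243  0.117] [ 0.488 -0.141  0.152]
side green [281 364  54  20 604] [305.  376.4] [ 0.302 -0.638  0.185] [ 0.054 -0.853  0.108] [ 0.341 -0.585  0.72 ]
side blue [ 48   0  41   6 129] [62.5  1.5] [0.471 1.454 0.448] [0.278 0.62  0.436] [0.606 1.586 0.556]
side blue [114  71  74  19 724] [151.1  79.6] [0.625 0.688 0.2  ] [ 0.054 -0.853  0.195] [0.752 0.855 0.72 ]
side blue [149 145  57  19 457] [175.1 154.6] [0.566 0.379 0.006] [0.483 0.277 0.001] [0.665 0.432 0.033]
side blue [204 144   9  10  38] [207.7 149. ] [0.692 0.345 0.005] [ 0.65   0.277 -0.001] [0.702 0.394 0.031]
side purple [167 163  20  16 161] [177.6 168.6] [0.497 0.196 0.058] [ 0.054 -0.853  0.001] [0.566 0.295 0.72 ]
```

View pics/tc.png

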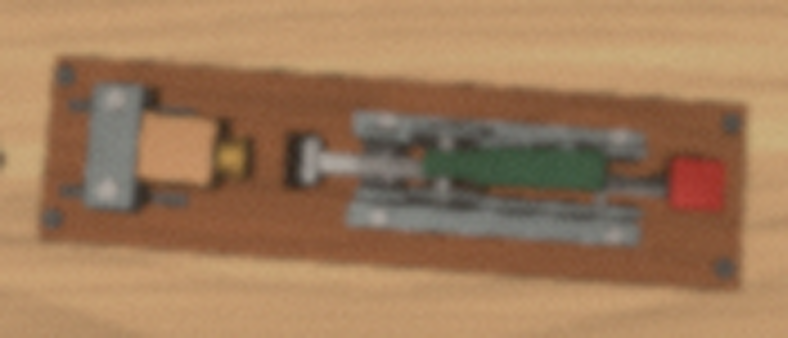

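View pics/sc.png

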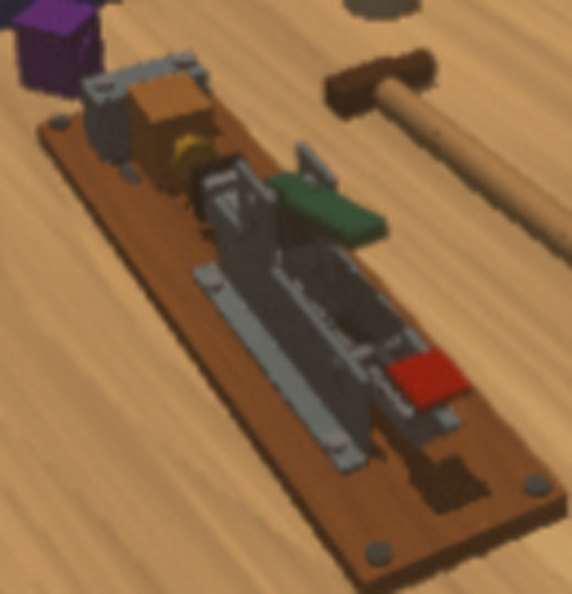

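```bash
python3 - <<'E'
from h import *
t=load("top0.npz");s=load("side0.npz")
T=lambda a:np.array(a,float)/4.5+[170,180]-0.4
S=lambda a:np.array(a,float)/4.4+[165,165]-0.4
ct=onz(t,T([(55,57),(748,104),(740,290),(40,240)]),.018);print("corners top\n",ct.round(4))
print("side corners",onz(s,S([(37,128),(565,493),(360,580)]),.018).round(4))
P=cloud(t)
c=ct.mean(0);ax=(ct[0]+ct[3]-ct[1]-ct[2])[:2];ax/=np.linalg.norm(ax);ay=np.array([-ax[1],ax[0]])
print("centre",c,"yaw",np.degrees(np.arctan2(ax[1],ax[0])))
for nm,c_ in(("top",t),("side",s)):
    P=cloud(c_).reshape(-1,3);hsv=cv2.cvtColor(c_["pixels"],cv2.COLOR_RGB2HSV).reshape(-1,3).astype(int)
    r=(P[:,:2]-c[:2])@np.c_[ax,ay]
    w=(abs(r[:,0])<.25)&(abs(r[:,1])<.07)
    print(nm,"board z",np.median(P[w&(P[:,2]<.03)&(P[:,2]>.01),2]))
    for lab,m in (("red",((hsv[:,0]<5)|(hsv[:,0]>175))&(hsv[:,1]>180)&(hsv[:,2]>120)),("green",(hsv[:,0]>40)&(hsv[:,0]<90)&(hsv[:,1]>80))):
        m=m&w;q=np.c_[r[m],P[m,2]];print(lab,q.min(0).round(4),q.max(0).round(4),np.median(q,0).round(4))
    m=w&(P[:,2]>.03)
    for a in np.arange(-.24,.25,.01):
        k=m&(abs(r[:,0]-a)<.005)
        if k.sum()>3:print(round(a,3),k.sum(),"z max/med",P[k,2].max().round(3),np.median(P[k,2]).round(3),"y",r[k,1].min().round(3),r[k,1].max().round(3))
# purple/finished/tray
E
```

```text
corners top
 [[ 0.5696  0.1234  0.018 ]
 [ 0.527  -0.3579  0.018 ]
 [ 0.3993 -0.3468  0.018 ]
 [ 0.4421  0.1332  0.018 ]]
side corners [[ 0.4412  0.1275  0.018 ]
 [ 0.5249 -0.3586  0.018 ]
 [ 0.3981 -0.3455  0.018 ]]
centre [ 0.48448849 -0.11203953  0.018     ] yaw 84.9224477773581
top board z 0.018061368488210605
red [-0.2114 -0.0138  0.0933] [-0.1796  0.0136  0.1025] [-0.1973 -0.0044  0.0971]Traceback (most recent call last):
  File "<stdin>", line 16, in <module>
    return umr_minimum(a, axis, None, out, keepdims, initial, where)
ValueError: zero-size array to reduction operation minimum which has no identity
```

```bash
python3 - <<'E'
from h import *
t=load("top0.npz");s=load("side0.npz")
c=np.array([.4845,-.112]);a=np.radians(84.92);ax=np.array([np.cos(a),np.sin(a)]);ay=np.array([-ax[1],ax[0]])
R=np.c_[ax,ay]
for nm,c_ in(("top",t),("side",s)):
    P=cloud(c_).reshape(-1,3);hsv=cv2.cvtColor(c_["pixels"],cv2.COLOR_RGB2HSV).reshape(-1,3).astype(int)
    r=(P[:,:2]-c)@R
    w=(abs(r[:,0])<.25)&(abs(r[:,1])<.07)
    for lab,m in (("red",((hsv[:,0]<5)|(hsv[:,0]>175))&(hsv[:,1]>150)&(hsv[:,2]>100)&(P[:,2]>.08)),("green",(hsv[:,0]>40)&(hsv[:,0]<95)&(hsv[:,1]>60)&(P[:,2]>.1))):
        m=m&w;q=np.c_[r[m],P[m,2]];
        if m.sum():print(nm,lab,m.sum(),q.min(0).round(4),q.max(0).round(4),q.mean(0).round(4))
    m=w&(P[:,2]>.03)
    for a in np.arange(-.24,.25,.01):
        k=m&(abs(r[:,0]-a)<.005)
        if k.sum()>3:print(round(a,3),k.sum(),"z max/med",P[k,2].max().round(3),np.median(P[k,2]).round(3),"y",r[k,1].min().round(3),r[k,1].max().round(3))
# triangulated points from crops
T=lambda a:np.array(a,float)/4.5+[170,180]-0.4
S=lambda a:np.array(a,float)/4.4+[165,165]-0.4
for n,p,q in[("red centre",(697,184),(429,378)),("block far-left(stop,+)",(143,114),(176,73)),("block near -",(212,184),(146,120)),("block tr",(217,121),(213,107)),("block bl",(137,180),(127,85))]:
    X,e=tri(t,T(p),s,S(q));print(n,X.round(4),"rel",((X[:2]-c)@R).round(4),"gap",e.round(4))
E
```

```text
top red 120 [-0.2123 -0.0157  0.0933] [-0.1786  0.0152  0.1034] [-0.1951 -0.0006  0.0976]
top green 251 [-0.1276 -0.0126  0.113 ] [-0.0221  0.0103  0.1535] [-8.000e-02  1.000e-04  1.355e-01]
-0.21 35 z max/med 0.102 0.097 y -0.017 0.015
-0.2 36 z max/med 0.102 0.097 y -0.017 0.016
-0.19 45 z max/med 0.102 0.098 y -0.016 0.016
-0.18 44 z max/med 0.103 0.096 y -0.015 0.017
-0.17 20 z max/med 0.083 0.076 y -0.004 0.02
-0.16 35 z max/med 0.082 0.075 y -0.037 0.023
-0.15 39 z max/med 0.083 0.075 y -0.034 0.033
-0.14 35 z max/med 0.081 0.074 y -0.023 0.031
-0.13 35 z max/med 0.153 0.148 y -0.022 0.025
-0.12 54 z max/med 0.154 0.147 y -0.021 0.039
-0.11 49 z max/med 0.149 0.144 y -0.023 0.022
-0.1 54 z max/med 0.147 0.14 y -0.024 0.023
-0.09 44 z max/med 0.143 0.138 y -0.023 0.022
-0.08 53 z max/med 0.139 0.133 y -0.022 0.022
-0.07 48 z max/med 0.136 0.13 y -0.024 0.022
-0.06 53 z max/med 0.134 0.127 y -0.024 0.022
-0.05 59 z max/med 0.133 0.124 y -0.024 0.022
-0.04 58 z max/med 0.132 0.122 y -0.023 0.022
-0.03 63 z max/med 0.131 0.118 y -0.022 0.023
-0.02 53 z max/med 0.133 0.114 y -0.022 
[... 2520 characters left out ...]
2
0.13 40 z max/med 0.079 0.077 y -0.02 0.022
0.14 42 z max/med 0.08 0.076 y -0.023 0.021
0.15 46 z max/med 0.08 0.076 y -0.023 0.021
0.16 39 z max/med 0.079 0.076 y -0.022 0.021
0.17 120 z max/med 0.077 0.056 y -0.043 0.042
0.18 56 z max/med 0.077 0.07 y -0.041 0.041
0.19 64 z max/med 0.076 0.069 y -0.041 0.042
0.2 24 z max/med 0.072 0.069 y -0.032 0.041
red centre [ 0.4676 -0.3075  0.0943] rel [-0.1963 -0.0005] gap 0.0005
block far-left(stop,+) [0.52   0.0543 0.0751] rel [ 0.1688 -0.0206] gap 0.0045
block near - [0.4724 0.0083 0.08  ] rel [0.1187 0.0227] gap 0.0047
block tr [0.5169 0.0039 0.0755] rel [ 0.1183 -0.022 ] gap 0.001
block bl [0.4794 0.0563 0.0785] rel [0.1672 0.02  ] gap 0.0028
```

```bash
cat > plan.py <<'E'
import sys,json,numpy as np
from scipy.spatial.transform import Rotation as Ro
from station import get_obs
YAW=-5.08
def st():
    o=get_obs();w=o["tool_rot"];R=Ro.from_quat([w[1],w[2],w[3],w[0]])
    return o,o["eef_pos"],R
def plan(target,yaw=YAW,n=None,rotn=None,step=.040,pos=None):
    o,p,R=st()
    G=Ro.from_matrix(np.c_[[np.cos(np.radians(yaw)),np.sin(np.radians(yaw)),0],[np.sin(np.radians(yaw)),-np.cos(np.radians(yaw)),0],[0,0,-1]])
    dv=(R.inv()*G).as_rotvec();d=np.array(target)-p
    print("delta",d.round(4),"tool",R.inv().apply(d).round(4),"rot deg",np.degrees(dv).round(2))
    nn=n or int(np.ceil(max(np.linalg.norm(d)/step,np.degrees(np.linalg.norm(dv))/7)))
    for i in range(nn):
        Rc=R*Ro.from_rotvec(dv*i/nn)
        print(i+1,"t",Rc.inv().apply(d/nn).round(4).tolist(),"r",np.degrees(dv/nn).round(2).tolist())
def s():
    o,p,R=st();x=R.apply([1,0,0]);z=R.apply([0,0,1])
    print("t",round(float(o["t"]),2),"p",p.round(4),"yaw",round(float(np.degrees(np.arctan2(x[1],x[0]))),2),"tilt",z.round(4),"F",o["contact_force"].round(2),"q",o["q"].round(3),"gw",round(float(o["gripper_width"]),3))
E
python3 - <<'E'
from plan import *
plan([.5,.2,.30],n=15)
from h import *
t=load("top0.npz");P=cloud(t)
m=(P[...,0]>.4)&(P[...,0]<.75)&(P[...,1]>.25)&(P[...,1]<.5)
b=m&(P[...,2]>.022)&(P[...,2]<.045);q=P[b]
r=cv2.minAreaRect(q[:,:2].astype(np.float32)*1000);print("tray rect",r)
k=m&(P[...,2]>.05)
print("finished",P[k].mean(0),cv2.minAreaRect(P[k][:,:2].astype(np.float32)*1000),"floor",np.median(P[m&(P[...,2]<.012)&(P[...,2]>.002)],0))
E
```

```text
delta [ 0.2688 -0.4337  0.0526] tool [-0.3154  0.4012 -0.052 ] rot deg [7.000e-02 7.000e-02 7.504e+01]
1 t [-0.021, 0.0267, -0.0035] r [0.0, 0.0, 5.0]
2 t [-0.0186, 0.0285, -0.0035] r [0.0, 0.0, 5.0]
3 t [-0.0161, 0.03, -0.0035] r [0.0, 0.0, 5.0]
4 t [-0.0134, 0.0313, -0.0035] r [0.0, 0.0, 5.0]
5 t [-0.0106, 0.0323, -0.0035] r [0.0, 0.0, 5.0]
6 t [-0.0077, 0.0331, -0.0035] r [0.0, 0.0, 5.0]
7 t [-0.0048, 0.0337, -0.0035] r [0.0, 0.0, 5.0]
8 t [-0.0019, 0.034, -0.0035] r [0.0, 0.0, 5.0]
9 t [0.0011, 0.034, -0.0035] r [0.0, 0.0, 5.0]
10 t [0.0041, 0.0338, -0.0035] r [0.0, 0.0, 5.0]
11 t [0.007, 0.0333, -0.0035] r [0.0, 0.0, 5.0]
12 t [0.0099, 0.0326, -0.0035] r [0.0, 0.0, 5.0]
13 t [0.0127, 0.0316, -0.0035] r [0.0, 0.0, 5.0]
14 t [0.0154, 0.0303, -0.0035] r [0.0, 0.0, 5.0]
15 t [0.018, 0.0289, -0.0035] r [0.0, 0.0, 5.0]
tray rect ((580.6517944335938, 362.510498046875), (153.23898315429688, 250.31570434570312), 83.77327728271484)
finished [0.64946181 0.36465648 0.06388779] ((649.0787963867188, 366.5851135253906), (44.57929992675781, 51.73158264160156), 63.911705017089844) floor [0.56171404 0.36476993 0.00527758]
```

Things that could be mistaken, by top-camera pixel:
- **Block:** the wooden block in the clamp at (210,214). The others are the finished block in the tray at (105,168) and the purple one at (155,215). I choose the clamp one. The close crop shows it against the stop, with its brass bushing facing the jaw.
- **Trigger:** the green handle at (288,217), not the green roller at (472,274).
- **Release:** the red pad at (325,219), not the red bin at (77,108).

Emit:
send_rows(commands=[{"translation":[-0.021,0.027,-0.0035],"rot":[0,0,5],"grip":0},{"translation":[-0.0186,0.0285,-0.0035],"rot":[0,0,5],"grip":0},{"translation":[-0.016,0.03,-0.0035],"rot":[0,0,5],"grip":0},{"translation":[-0.0134,0.0313,-0.0035],"rot":[0,0,5],"grip":0},{"translation":[-0.0106,0.0323,-0.0035],"rot":[0,0,5],"grip":0}], force=30)

```text
t: 0.52
eef_pos: [0.3218, 0.4878, 0.2655]
tool_rot: [0.0, 0.925, 0.38, -0.0]
contact_force: [0.7, -0.3, 0.0]
gripper_width: 0.3
```

Emit:
send_rows(commands=[{"translation":[-0.0077,0.033,-0.0035],"rot":[0,0,5],"grip":0},{"translation":[-0.0048,0.0337,-0.0035],"rot":[0,0,5],"grip":0},{"translation":[-0.002,0.034,-0.0035],"rot":[0,0,5],"grip":0},{"translation":[0.001,0.034,-0.0035],"rot":[0,0,5],"grip":0},{"translation":[0.004,0.0338,-0.0035],"rot":[0,0,5],"grip":0}])

```text
t: 0.93
eef_pos: [0.411, 0.3432, 0.2833]
tool_rot: [0.0, 0.985, 0.171, -0.0]
contact_force: [1.1, 0.7, 0.5]
gripper_width: 0.0
```

Emit:
send_rows(commands=[{"translation":[0.007,0.0333,-0.0035],"rot":[0,0,5],"grip":0},{"translation":[0.01,0.0326,-0.0035],"rot":[0,0,5],"grip":0},{"translation":[0.0127,0.0316,-0.0035],"rot":[0,0,5],"grip":0},{"translation":[0.0154,0.0303,-0.0035],"rot":[0,0,5],"grip":0},{"translation":[0.018,0.029,-0.0035],"rot":[0,0,5],"grip":0}])

```text
t: 1.35
eef_pos: [0.5009, 0.1987, 0.3008]
tool_rot: [-0.0, 0.999, -0.046, -0.0]
contact_force: [1.9, 0.8, -0.2]
gripper_width: 0.002
```

```bash
python3 -c "
from plan import *
s();plan([.474,-.2265,.23],n=15)"
```

```text
t 1.35 p [0.5009 0.1987 0.3008] yaw -5.28 tilt [-4.e-04  0.e+00 -1.e+00] F [ 1.91  0.78 -0.18] q [-0.886  0.21   0.463  1.843 -0.104  1.113 -0.477] gw 0.002
delta [-0.0269 -0.4252 -0.0708] tool [0.0124 0.4258 0.0708] rot deg [ 0.    0.02 -0.2 ]
1 t [0.0008, 0.0284, 0.0047] r [0.0, 0.0, -0.01]
2 t [0.0008, 0.0284, 0.0047] r [0.0, 0.0, -0.01]
3 t [0.0008, 0.0284, 0.0047] r [0.0, 0.0, -0.01]
4 t [0.0008, 0.0284, 0.0047] r [0.0, 0.0, -0.01]
5 t [0.0008, 0.0284, 0.0047] r [0.0, 0.0, -0.01]
6 t [0.0008, 0.0284, 0.0047] r [0.0, 0.0, -0.01]
7 t [0.0008, 0.0284, 0.0047] r [0.0, 0.0, -0.01]
8 t [0.0008, 0.0284, 0.0047] r [0.0, 0.0, -0.01]
9 t [0.0008, 0.0284, 0.0047] r [0.0, 0.0, -0.01]
10 t [0.0008, 0.0284, 0.0047] r [0.0, 0.0, -0.01]
11 t [0.0008, 0.0284, 0.0047] r [0.0, 0.0, -0.01]
12 t [0.0007, 0.0284, 0.0047] r [0.0, 0.0, -0.01]
13 t [0.0007, 0.0284, 0.0047] r [0.0, 0.0, -0.01]
14 t [0.0007, 0.0284, 0.0047] r [0.0, 0.0, -0.01]
15 t [0.0007, 0.0284, 0.0047] r [0.0, 0.0, -0.01]
```

Emit:
send_rows(commands=[{"translation":[0.001,0.0355,0.006],"rot":[0,0,0],"grip":0},{"translation":[0.001,0.0355,0.006],"rot":[0,0,0],"grip":0},{"translation":[0.001,0.0355,0.006],"rot":[0,0,0],"grip":0},{"translation":[0.001,0.0355,0.006],"rot":[0,0,0],"grip":0},{"translation":[0.001,0.0355,0.006],"rot":[0,0,0],"grip":0}])

```text
t: 1.77
eef_pos: [0.4893, 0.0214, 0.2704]
tool_rot: [-0.0, 0.999, -0.044, -0.0]
contact_force: [0.8, -0.6, -0.9]
gripper_width: 0.002
```

Emit:
send_rows(commands=[{"translation":[0.001,0.0355,0.006],"rot":[0,0,0],"grip":0},{"translation":[0.001,0.0355,0.006],"rot":[0,0,0],"grip":0},{"translation":[0.001,0.0355,0.006],"rot":[0,0,0],"grip":0},{"translation":[0.001,0.0355,0.006],"rot":[0,0,0],"grip":0},{"translation":[0.001,0.0355,0.006],"rot":[0,0,0],"grip":0}])

```text
t: 2.18
eef_pos: [0.4787, -0.1557, 0.2404]
tool_rot: [-0.0, 0.999, -0.044, -0.0]
contact_force: [0.4, 0.1, 0.3]
gripper_width: 0.0
```

Emit:
send_rows(commands=[{"translation":[0.001,0.0355,0.006],"rot":[0,0,0],"grip":0},{"translation":[0.001,0.0355,0.006],"rot":[0,0,0],"grip":0},{"translation":[0,0,0],"rot":[0,0,0],"grip":0},{"translation":[0,0,0],"rot":[0,0,0],"grip":0},{"translation":[0,0,0],"rot":[0,0,0],"grip":0}])

```text
t: 2.6
eef_pos: [0.4749, -0.2246, 0.2285]
tool_rot: [-0.0, 0.999, -0.044, -0.0]
contact_force: [1.2, 0.7, -0.4]
gripper_width: 0.001
```

```bash
python3 -c "
from plan import *
s();plan([.474,-.2265,.18],n=5)
from h import *
c=snap('side',1);crop(c,165,120,325,270,4,'pics/s1c.png');s()
c=snap('top',1);crop(c,200,130,380,265,4,'pics/t1c.png')
"
```

```text
t 2.6 p [ 0.4749 -0.2246  0.2285] yaw -5.05 tilt [-8.e-04  6.e-04 -1.e+00] F [ 1.16  0.66 -0.42] q [-0.241  0.296  0.688  1.967 -0.229  0.957  0.47 ] gw 0.001
delta [-0.0009 -0.0019 -0.0485] tool [-0.0007  0.002   0.0485] rot deg [-0.03  0.05  0.03]
1 t [-0.0001, 0.0004, 0.0097] r [-0.01, 0.01, 0.01]
2 t [-0.0001, 0.0004, 0.0097] r [-0.01, 0.01, 0.01]
3 t [-0.0002, 0.0004, 0.0097] r [-0.01, 0.01, 0.01]
4 t [-0.0002, 0.0004, 0.0097] r [-0.01, 0.01, 0.01]
5 t [-0.0002, 0.0004, 0.0097] r [-0.01, 0.01, 0.01]
t 2.65 p [ 0.4753 -0.2238  0.2286] yaw -4.95 tilt [-4.e-04  8.e-04 -1.e+00] F [ 0.06 -0.15 -0.49] q [-0.242  0.296  0.687  1.967 -0.229  0.957  0.47 ] gw 0.0
```

View pics/s1c.png

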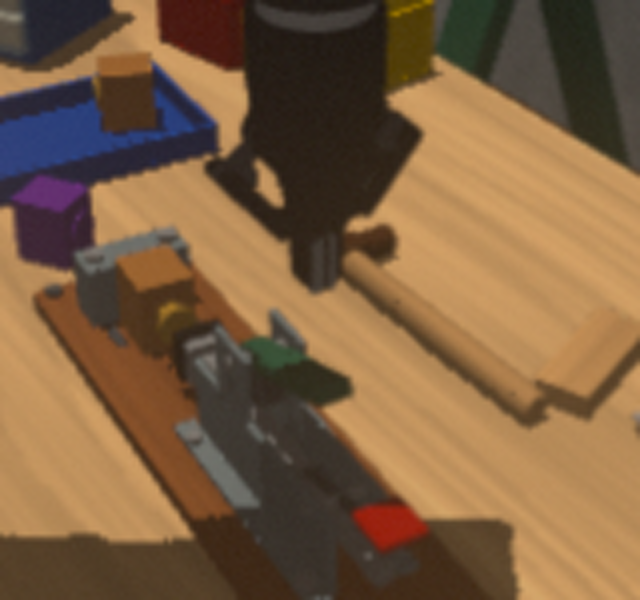

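View pics/t1c.png

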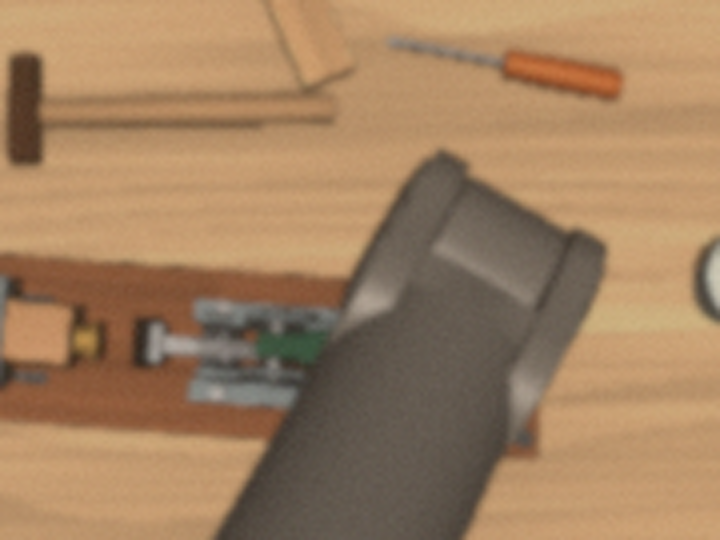

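Emit:
send_rows(commands=[{"translation":[-0.0005,0.002,0.013],"rot":[0,0,0],"grip":0},{"translation":[0,0,0.013],"rot":[0,0,0],"grip":0},{"translation":[0,0,0.013],"rot":[0,0,0],"grip":0},{"translation":[0,0,0.013],"rot":[0,0,0],"grip":0},{"translation":[0,0,0.005],"rot":[0,0,0],"grip":0}])

```text
t: 3.12
eef_pos: [0.4742, -0.2249, 0.1704]
tool_rot: [-0.001, 0.999, -0.042, -0.001]
contact_force: [-0.0, -0.7, -0.1]
gripper_width: 0.001
```

Emit:
send_rows(commands=[{"translation":[0,0,0.0015],"rot":[0,0,0],"grip":0},{"translation":[0,0,0.0015],"rot":[0,0,0],"grip":0},{"translation":[0,0,0.0015],"rot":[0,0,0],"grip":0},{"translation":[0,0,0.0015],"rot":[0,0,0],"grip":0},{"translation":[0,0,0],"rot":[0,0,0],"grip":0}])

```text
t: 3.53
eef_pos: [0.4748, -0.2271, 0.1661]
tool_rot: [0.0, 0.999, -0.044, 0.0]
contact_force: [0.5, 0.8, 0.8]
gripper_width: 0.003
```

```bash
python3 -c "
from plan import *
s()"
```

```text
t 3.53 p [ 0.4748 -0.2271  0.1661] yaw -5.03 tilt [ 9.e-04 -1.e-04 -1.e+00] F [0.54 0.76 0.83] q [-0.185  0.388  0.641  2.022 -0.313  0.827  0.548] gw 0.003
```

Emit:
send_rows(commands=[{"translation":[0,0,0.006],"rot":[0,0,0],"grip":0},{"translation":[0,0,0.006],"rot":[0,0,0],"grip":0},{"translation":[0,0,0.006],"rot":[0,0,0],"grip":0},{"translation":[0,0,0.006],"rot":[0,0,0],"grip":0},{"translation":[0,0,0.006],"rot":[0,0,0],"grip":0}])

```text
t: 3.95
eef_pos: [0.4744, -0.2281, 0.1354]
tool_rot: [0.001, 0.999, -0.044, 0.0]
contact_force: [-0.8, -3.4, 5.4]
gripper_width: -0.0
```

Emit:
send_rows(commands=[{"translation":[0,0,0.006],"rot":[0,0,0],"grip":0},{"translation":[0,0,0.006],"rot":[0,0,0],"grip":0},{"translation":[0,0,0.004],"rot":[0,0,0],"grip":0},{"translation":[0,0,0.002],"rot":[0,0,0],"grip":0},{"translation":[0,0,0],"rot":[0,0,0],"grip":0}])

```text
t: 4.37
eef_pos: [0.4745, -0.2273, 0.1174]
tool_rot: [0.0, 0.999, -0.044, -0.0]
contact_force: [0.6, -4.1, 3.6]
gripper_width: 0.001
```

```bash
cat >> plan.py <<'E'
def jaw(tag,view=False):
    from h import snap,cloud
    import numpy as np
    c=snap("top",tag);P=cloud(c).reshape(-1,3)
    r=(P[:,:2]-[.4845,-.112])@np.array([[.08855,-.99607],[.99607,.08855]])
    m=(abs(r[:,1])<.03)&(r[:,0]>.035)&(r[:,0]<.125)&(P[:,2]>.052)&(P[:,2]<.08)
    # profile
    for a in np.arange(.04,.125,.004):
        k=m&(abs(r[:,0]-a)<.002)
        if k.sum():print(round(a,3),k.sum(),"w",np.ptp(r[k,1]).round(3),"z",P[k,2].max().round(3),end=" | ")
    print()
E
python3 -c "
from plan import *
s();jaw('2')
from h import *
crop(load('top2.npz'),180,190,280,245,7,'pics/t2c.png')"
```

```text
t 4.37 p [ 0.4745 -0.2273  0.1174] yaw -5.06 tilt [-1.e-04 -4.e-04 -1.e+00] F [ 0.65 -4.14  3.61] q [-0.136  0.464  0.589  2.054 -0.381  0.73   0.605] gw 0.001
0.04 4 w 0.009 z 0.061 | 0.044 7 w 0.009 z 0.062 | 0.048 4 w 0.009 z 0.057 | 0.052 4 w 0.009 z 0.061 | 0.056 7 w 0.009 z 0.059 | 0.06 8 w 0.017 z 0.062 | 0.064 16 w 0.03 z 0.071 | 0.068 16 w 0.029 z 0.07 | 0.072 16 w 0.033 z 0.076 | 0.076 15 w 0.03 z 0.074 | 0.08 16 w 0.033 z 0.072 | 0.084 4 w 0.033 z 0.072 | 0.1 9 w 0.027 z 0.067 | 0.104 11 w 0.027 z 0.068 | 0.108 8 w 0.015 z 0.06 | 0.112 6 w 0.015 z 0.063 | 0.116 9 w 0.015 z 0.059 | 0.12 28 w 0.041 z 0.079 | 0.124 16 w 0.044 z 0.079 |
```

View pics/t2c.png

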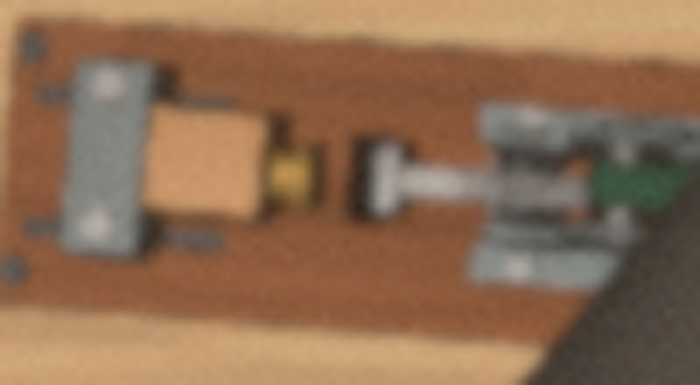

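Emit:
send_rows(commands=[{"translation":[0,0,-0.012],"rot":[0,0,0],"grip":0},{"translation":[0,0,-0.014],"rot":[0,0,0],"grip":0},{"translation":[0,0,-0.014],"rot":[0,0,0],"grip":0},{"translation":[0,0,-0.012],"rot":[0,0,0],"grip":0},{"translation":[0,0,0],"rot":[0,0,0],"grip":0}])

```text
t: 4.83
eef_pos: [0.4755, -0.2269, 0.1722]
tool_rot: [-0.0, 0.999, -0.044, 0.002]
contact_force: [0.5, -0.9, 0.8]
gripper_width: -0.001
```

Emit:
send_rows(commands=[{"translation":[0,0,0.008],"rot":[0,0,0],"grip":0},{"translation":[0,0,0.007],"rot":[0,0,0],"grip":0},{"translation":[0,0,0.007],"rot":[0,0,0],"grip":0},{"translation":[0,0,0.006],"rot":[0,0,0],"grip":0},{"translation":[0,0,0.006],"rot":[0,0,0],"grip":0}])

```text
t: 5.25
eef_pos: [0.4738, -0.2278, 0.1347]
tool_rot: [0.0, 0.999, -0.044, -0.001]
contact_force: [-2.2, -2.0, 5.5]
gripper_width: -0.003
```

Emit:
send_rows(commands=[{"translation":[0,0,0.006],"rot":[0,0,0],"grip":0},{"translation":[0,0,0.006],"rot":[0,0,0],"grip":0},{"translation":[0,0,0.004],"rot":[0,0,0],"grip":0},{"translation":[0,0,0.002],"rot":[0,0,0],"grip":0},{"translation":[0,0,0],"rot":[0,0,0],"grip":0}])

```text
t: 5.67
eef_pos: [0.4739, -0.2271, 0.1171]
tool_rot: [-0.0, 0.999, -0.044, -0.001]
contact_force: [-0.9, -1.1, 4.3]
gripper_width: -0.003
```

```bash
python3 -c "
from plan import *
s();jaw('3');s()"
```

```text
t 5.67 p [ 0.4739 -0.2271  0.1171] yaw -5.06 tilt [-1.3e-03  2.0e-04 -1.0e+00] F [-0.88 -1.08  4.32] q [-0.137  0.464  0.59   2.055 -0.382  0.731  0.606] gw -0.003
0.04 4 w 0.009 z 0.06 | 0.044 8 w 0.009 z 0.066 | 0.048 4 w 0.009 z 0.064 | 0.052 4 w 0.009 z 0.06 | 0.056 8 w 0.01 z 0.06 | 0.06 4 w 0.009 z 0.059 | 0.064 4 w 0.009 z 0.062 | 0.068 16 w 0.025 z 0.07 | 0.072 11 w 0.027 z 0.071 | 0.076 15 w 0.029 z 0.076 | 0.08 18 w 0.033 z 0.073 | 0.084 16 w 0.033 z 0.072 | 0.088 13 w 0.033 z 0.073 | 0.1 9 w 0.028 z 0.069 | 0.104 11 w 0.027 z 0.067 | 0.108 8 w 0.015 z 0.062 | 0.112 6 w 0.015 z 0.064 | 0.116 11 w 0.018 z 0.061 | 0.12 30 w 0.044 z 0.079 | 0.124 11 w 0.042 z 0.08 | 
t 5.72 p [ 0.4739 -0.2271  0.1174] yaw -5.06 tilt [-1.2e-03  2.0e-04 -1.0e+00] F [-1.67 -1.86  3.72] q [-0.137  0.464  0.591  2.055 -0.382  0.731  0.606] gw 0.0
```

Emit:
send_rows(commands=[{"translation":[0,0,-0.014],"rot":[0,0,0],"grip":0},{"translation":[0,0,-0.014],"rot":[0,0,0],"grip":0},{"translation":[0,0,-0.014],"rot":[0,0,0],"grip":0},{"translation":[0,0,-0.012],"rot":[0,0,0],"grip":0},{"translation":[0,0,0],"rot":[0,0,0],"grip":0}])

```text
t: 6.13
eef_pos: [0.4756, -0.2271, 0.1737]
tool_rot: [0.0, 0.999, -0.044, 0.002]
contact_force: [-0.7, -1.2, 0.3]
gripper_width: 0.003
```

```bash
python3 -c "
from plan import *
s();jaw('4');s()"
```

```text
t 6.13 p [ 0.4756 -0.2271  0.1737] yaw -5.02 tilt [ 3.4e-03 -2.0e-04 -1.0e+00] F [-0.68 -1.22  0.28] q [-0.193  0.377  0.651  2.016 -0.306  0.841  0.542] gw 0.003
0.04 4 w 0.009 z 0.06 | 0.044 8 w 0.009 z 0.061 | 0.048 4 w 0.009 z 0.06 | 0.052 4 w 0.009 z 0.062 | 0.056 7 w 0.009 z 0.06 | 0.06 5 w 0.009 z 0.059 | 0.064 17 w 0.03 z 0.071 | 0.068 14 w 0.029 z 0.071 | 0.072 15 w 0.033 z 0.071 | 0.076 17 w 0.033 z 0.073 | 0.08 15 w 0.033 z 0.073 | 0.084 9 w 0.033 z 0.072 | 0.1 9 w 0.027 z 0.064 | 0.104 13 w 0.027 z 0.068 | 0.108 8 w 0.016 z 0.065 | 0.112 6 w 0.015 z 0.063 | 0.116 11 w 0.018 z 0.062 | 0.12 26 w 0.044 z 0.08 | 0.124 11 w 0.042 z 0.079 | 
t 6.18 p [ 0.4752 -0.2268  0.1726] yaw -5.01 tilt [ 2.2e-03  1.0e-04 -1.0e+00] F [ 1.23 -0.02  0.49] q [-0.193  0.378  0.65   2.017 -0.307  0.84   0.542] gw 0.001
```

Emit:
send_rows(commands=[{"translation":[0,0,0.006],"rot":[0,0,0],"grip":0},{"translation":[0,0,0.007],"rot":[0,0,0],"grip":0},{"translation":[0,0,0.006],"rot":[0,0,0],"grip":0},{"translation":[0,0,0.006],"rot":[0,0,0],"grip":0},{"translation":[0,0,0.005],"rot":[0,0,0],"grip":0}])

```text
t: 6.6
eef_pos: [0.4738, -0.2276, 0.1406]
tool_rot: [0.0, 0.999, -0.044, -0.001]
contact_force: [-2.0, -2.4, 4.5]
gripper_width: 0.001
```

Emit:
send_rows(commands=[{"translation":[0,0,0.004],"rot":[0,0,0],"grip":0},{"translation":[0,0,0.004],"rot":[0,0,0],"grip":0},{"translation":[0,0,0.004],"rot":[0,0,0],"grip":0},{"translation":[0,0,0.003],"rot":[0,0,0],"grip":0},{"translation":[0,0,0],"rot":[0,0,0],"grip":0}])

```text
t: 7.02
eef_pos: [0.4741, -0.2277, 0.1263]
tool_rot: [0.0, 0.999, -0.044, -0.0]
contact_force: [-2.0, -2.9, 3.8]
gripper_width: 0.004
```

Emit:
send_rows(commands=[{"translation":[0,0,0.003],"rot":[0,0,0],"grip":0},{"translation":[0,0,0.003],"rot":[0,0,0],"grip":0},{"translation":[0,0,0.003],"rot":[0,0,0],"grip":0},{"translation":[0,0,0.001],"rot":[0,0,0],"grip":0},{"translation":[0,0,0],"rot":[0,0,0],"grip":0}])

```text
t: 7.43
eef_pos: [0.4743, -0.2267, 0.1166]
tool_rot: [-0.0, 0.999, -0.044, -0.0]
contact_force: [-2.1, -1.5, 4.4]
gripper_width: 0.001
```

```bash
python3 -c "
from plan import *
s();jaw('5');s()"
```

```text
t 7.43 p [ 0.4743 -0.2267  0.1166] yaw -5.03 tilt [-5.e-04  5.e-04 -1.e+00] F [-2.09 -1.5   4.4 ] q [-0.137  0.465  0.59   2.055 -0.384  0.73   0.608] gw 0.001
0.04 4 w 0.009 z 0.061 | 0.044 7 w 0.009 z 0.061 | 0.048 5 w 0.009 z 0.06 | 0.052 4 w 0.009 z 0.058 | 0.056 8 w 0.009 z 0.061 | 0.06 4 w 0.009 z 0.06 | 0.064 4 w 0.009 z 0.06 | 0.068 9 w 0.012 z 0.061 | 0.072 7 w 0.025 z 0.07 | 0.076 14 w 0.027 z 0.07 | 0.08 14 w 0.027 z 0.07 | 0.084 15 w 0.033 z 0.072 | 0.088 16 w 0.034 z 0.075 | 0.092 16 w 0.033 z 0.073 | 0.096 5 w 0.03 z 0.07 | 0.1 8 w 0.027 z 0.068 | 0.104 13 w 0.027 z 0.068 | 0.108 8 w 0.015 z 0.062 | 0.112 7 w 0.018 z 0.061 | 0.116 12 w 0.028 z 0.078 | 0.12 28 w 0.043 z 0.08 | 0.124 15 w 0.043 z 0.079 | 
t 7.48 p [ 0.4743 -0.2268  0.1168] yaw -5.04 tilt [-5.e-04  6.e-04 -1.e+00] F [-1.63 -1.34  4.09] q [-0.137  0.465  0.59   2.055 -0.384  0.73   0.608] gw 0.003
```

Emit:
send_rows(commands=[{"translation":[0,0,0.0005],"rot":[0,0,0],"grip":0},{"translation":[0,0,0.0005],"rot":[0,0,0],"grip":0},{"translation":[0,0,0.0005],"rot":[0,0,0],"grip":0},{"translation":[0,0,0],"rot":[0,0,0],"grip":0},{"translation":[0,0,0],"rot":[0,0,0],"grip":0}])

```text
t: 7.9
eef_pos: [0.4743, -0.2266, 0.1151]
tool_rot: [-0.0, 0.999, -0.044, -0.0]
contact_force: [-3.1, 0.2, 4.3]
gripper_width: 0.001
```

```bash
python3 -c "
from plan import *
s();jaw('6');s()"
```

```text
t 7.9 p [ 0.4743 -0.2266  0.1151] yaw -5.02 tilt [-5.e-04  7.e-04 -1.e+00] F [-3.07  0.17  4.3 ] q [-0.136  0.468  0.588  2.056 -0.387  0.727  0.61 ] gw 0.001
0.04 4 w 0.009 z 0.06 | 0.044 8 w 0.009 z 0.062 | 0.048 4 w 0.009 z 0.057 | 0.052 4 w 0.009 z 0.059 | 0.056 7 w 0.01 z 0.062 | 0.06 5 w 0.01 z 0.059 | 0.064 4 w 0.009 z 0.061 | 0.068 9 w 0.012 z 0.06 | 0.072 5 w 0.009 z 0.059 | 0.076 14 w 0.027 z 0.07 | 0.08 14 w 0.027 z 0.071 | 0.084 14 w 0.033 z 0.071 | 0.088 17 w 0.032 z 0.076 | 0.092 15 w 0.033 z 0.074 | 0.096 9 w 0.033 z 0.071 | 0.1 7 w 0.027 z 0.063 | 0.104 13 w 0.027 z 0.067 | 0.108 8 w 0.015 z 0.064 | 0.112 7 w 0.018 z 0.064 | 0.116 11 w 0.018 z 0.063 | 0.12 29 w 0.042 z 0.08 | 0.124 14 w 0.043 z 0.079 | 
t 7.95 p [ 0.4743 -0.2266  0.1152] yaw -5.02 tilt [-5.e-04  7.e-04 -1.e+00] F [-2.79  0.47  3.44] q [-0.136  0.468  0.588  2.056 -0.387  0.727  0.61 ] gw 0.002
```

Emit:
send_rows(commands=[{"translation":[0,0,-0.014],"rot":[0,0,0],"grip":0},{"translation":[0,0,-0.014],"rot":[0,0,0],"grip":0},{"translation":[0,0,-0.014],"rot":[0,0,0],"grip":0},{"translation":[0,0,-0.013],"rot":[0,0,0],"grip":0},{"translation":[0,0,-0.001],"rot":[0,0,0],"grip":0}])

```text
t: 8.37
eef_pos: [0.4761, -0.2274, 0.1731]
tool_rot: [0.0, 0.999, -0.044, 0.002]
contact_force: [1.2, -1.3, 0.1]
gripper_width: -0.006
```

Emit:
send_rows(commands=[{"translation":[0,0,0.005],"rot":[0,0,0],"grip":0},{"translation":[0,0,0.006],"rot":[0,0,0],"grip":0},{"translation":[0,0,0.006],"rot":[0,0,0],"grip":0},{"translation":[0,0,0.005],"rot":[0,0,0],"grip":0},{"translation":[0,0,0.004],"rot":[0,0,0],"grip":0}])

```text
t: 8.78
eef_pos: [0.4738, -0.2271, 0.1438]
tool_rot: [0.0, 0.999, -0.044, -0.001]
contact_force: [-0.7, -2.1, 3.6]
gripper_width: -0.001
```

Emit:
send_rows(commands=[{"translation":[0,0,0.003],"rot":[0,0,0],"grip":0},{"translation":[0,0,0.003],"rot":[0,0,0],"grip":0},{"translation":[0,0,0.003],"rot":[0,0,0],"grip":0},{"translation":[0,0,0.002],"rot":[0,0,0],"grip":0},{"translation":[0,0,0.002],"rot":[0,0,0],"grip":0}])

```text
t: 9.2
eef_pos: [0.4741, -0.2279, 0.1323]
tool_rot: [0.0, 0.999, -0.044, -0.0]
contact_force: [-3.3, -3.4, 5.6]
gripper_width: -0.002
```

Emit:
send_rows(commands=[{"translation":[0,0,0.002],"rot":[0,0,0],"grip":0},{"translation":[0,0,0.002],"rot":[0,0,0],"grip":0},{"translation":[0,0,0.002],"rot":[0,0,0],"grip":0},{"translation":[0,0,0.001],"rot":[0,0,0],"grip":0},{"translation":[0,0,0],"rot":[0,0,0],"grip":0}])

```text
t: 9.62
eef_pos: [0.4744, -0.2274, 0.1252]
tool_rot: [0.0, 0.999, -0.044, 0.0]
contact_force: [-2.2, -3.8, 4.4]
gripper_width: -0.0
```

```bash
python3 -c "
from plan import *
s();jaw('7');s()"
```

```text
t 9.62 p [ 0.4744 -0.2274  0.1252] yaw -5.06 tilt [ 0.e+00 -5.e-04 -1.e+00] F [-2.19 -3.75  4.45] q [-0.147  0.452  0.602  2.05  -0.373  0.746  0.599] gw -0.0
0.04 4 w 0.009 z 0.063 | 0.044 8 w 0.01 z 0.063 | 0.048 3 w 0.006 z 0.06 | 0.052 4 w 0.009 z 0.061 | 0.056 8 w 0.009 z 0.062 | 0.06 4 w 0.009 z 0.059 | 0.064 4 w 0.009 z 0.061 | 0.068 8 w 0.011 z 0.065 | 0.072 6 w 0.009 z 0.061 | 0.076 12 w 0.027 z 0.068 | 0.08 14 w 0.028 z 0.072 | 0.084 12 w 0.028 z 0.073 | 0.088 17 w 0.033 z 0.077 | 0.092 17 w 0.033 z 0.074 | 0.096 14 w 0.033 z 0.072 | 0.1 9 w 0.027 z 0.067 | 0.104 13 w 0.027 z 0.068 | 0.108 7 w 0.015 z 0.059 | 0.112 7 w 0.018 z 0.06 | 0.116 11 w 0.018 z 0.064 | 0.12 26 w 0.043 z 0.08 | 0.124 14 w 0.042 z 0.079 | 
t 9.67 p [ 0.4744 -0.2274  0.1253] yaw -5.06 tilt [ 1.e-04 -4.e-04 -1.e+00] F [-1.84 -3.69  4.46] q [-0.147  0.452  0.602  2.05  -0.373  0.746  0.599] gw -0.004
```

Emit:
send_rows(commands=[{"translation":[0,0,0.002],"rot":[0,0,0],"grip":0},{"translation":[0,0,0.002],"rot":[0,0,0],"grip":0},{"translation":[0,0,0.002],"rot":[0,0,0],"grip":0},{"translation":[0,0,0.002],"rot":[0,0,0],"grip":0},{"translation":[0,0,0],"rot":[0,0,0],"grip":0}])

```text
t: 10.08
eef_pos: [0.4745, -0.2267, 0.1172]
tool_rot: [-0.0, 0.999, -0.044, -0.0]
contact_force: [-2.3, -2.0, 6.8]
gripper_width: -0.002
```

Emit:
send_rows(commands=[{"translation":[0,0,0.001],"rot":[0,0,0],"grip":0},{"translation":[0,0,0.001],"rot":[0,0,0],"grip":0},{"translation":[0,0,0],"rot":[0,0,0],"grip":0},{"translation":[0,0,0],"rot":[0,0,0],"grip":0},{"translation":[0,0,0],"rot":[0,0,0],"grip":0}])

```text
t: 10.5
eef_pos: [0.4745, -0.2265, 0.1157]
tool_rot: [-0.001, 0.999, -0.044, 0.0]
contact_force: [-2.9, -1.0, 9.2]
gripper_width: 0.001
```

```bash
python3 -c "
from plan import *
s();jaw('8');s()"
```

```text
t 10.5 p [ 0.4745 -0.2265  0.1157] yaw -5.02 tilt [ 1.0e-04  1.1e-03 -1.0e+00] F [-2.94 -1.05  9.16] q [-0.137  0.467  0.59   2.055 -0.388  0.728  0.61 ] gw 0.001
0.04 4 w 0.009 z 0.061 | 0.044 8 w 0.009 z 0.062 | 0.048 4 w 0.009 z 0.062 | 0.052 4 w 0.009 z 0.059 | 0.056 8 w 0.009 z 0.063 | 0.06 4 w 0.009 z 0.061 | 0.064 4 w 0.009 z 0.058 | 0.068 9 w 0.012 z 0.06 | 0.072 6 w 0.012 z 0.065 | 0.076 4 w 0.009 z 0.059 | 0.08 15 w 0.028 z 0.07 | 0.084 12 w 0.027 z 0.07 | 0.088 16 w 0.029 z 0.071 | 0.092 18 w 0.033 z 0.072 | 0.096 14 w 0.036 z 0.074 | 0.1 14 w 0.032 z 0.073 | 0.104 15 w 0.027 z 0.068 | 0.108 6 w 0.015 z 0.061 | 0.112 6 w 0.015 z 0.064 | 0.116 8 w 0.015 z 0.063 | 0.12 26 w 0.042 z 0.079 | 0.124 14 w 0.043 z 0.08 | 
t 10.55 p [ 0.4745 -0.2265  0.1157] yaw -5.02 tilt [ 1.0e-04  1.2e-03 -1.0e+00] F [-3.39 -1.9   9.62] q [-0.137  0.467  0.59   2.056 -0.388  0.728  0.61 ] gw -0.001
```

Emit:
send_rows(commands=[{"translation":[0,0,-0.014],"rot":[0,0,0],"grip":0},{"translation":[0,0,-0.014],"rot":[0,0,0],"grip":0},{"translation":[0,0,-0.014],"rot":[0,0,0],"grip":0},{"translation":[0,0,-0.013],"rot":[0,0,0],"grip":0},{"translation":[0,0,-0.001],"rot":[0,0,0],"grip":0}])

```text
t: 10.97
eef_pos: [0.4759, -0.2262, 0.1728]
tool_rot: [-0.0, 0.999, -0.043, 0.002]
contact_force: [1.0, 0.2, 0.1]
gripper_width: -0.003
```

Emit:
send_rows(commands=[{"translation":[0,0,0.005],"rot":[0,0,0],"grip":0},{"translation":[0,0,0.006],"rot":[0,0,0],"grip":0},{"translation":[0,0,0.006],"rot":[0,0,0],"grip":0},{"translation":[0,0,0.005],"rot":[0,0,0],"grip":0},{"translation":[0,0,0.003],"rot":[0,0,0],"grip":0}])

```text
t: 11.38
eef_pos: [0.4737, -0.2269, 0.1447]
tool_rot: [-0.0, 0.999, -0.044, -0.001]
contact_force: [-0.8, -0.8, 1.7]
gripper_width: 0.001
```

Emit:
send_rows(commands=[{"translation":[0,0,0.002],"rot":[0,0,0],"grip":0},{"translation":[0,0,0.002],"rot":[0,0,0],"grip":0},{"translation":[0,0,0.002],"rot":[0,0,0],"grip":0},{"translation":[0,0,0.002],"rot":[0,0,0],"grip":0},{"translation":[0,0,0.002],"rot":[0,0,0],"grip":0}])

```text
t: 11.8
eef_pos: [0.4742, -0.2275, 0.1363]
tool_rot: [0.0, 0.999, -0.044, 0.0]
contact_force: [-3.0, -1.2, 4.4]
gripper_width: 0.001
```

Emit:
send_rows(commands=[{"translation":[0,0,0.002],"rot":[0,0,0],"grip":0},{"translation":[0,0,0.002],"rot":[0,0,0],"grip":0},{"translation":[0,0,0.002],"rot":[0,0,0],"grip":0},{"translation":[0,0,0.002],"rot":[0,0,0],"grip":0},{"translation":[0,0,0.002],"rot":[0,0,0],"grip":0}])

```text
t: 12.22
eef_pos: [0.4744, -0.2278, 0.1268]
tool_rot: [0.0, 0.999, -0.044, 0.0]
contact_force: [-4.7, -2.0, 9.8]
gripper_width: 0.004
```

```bash
python3 -c "
from plan import *
s();jaw('9');s()"
```

```text
t 12.22 p [ 0.4744 -0.2278  0.1268] yaw -5.07 tilt [ 6.e-04 -5.e-04 -1.e+00] F [-4.73 -1.99  9.78] q [-0.149  0.45   0.606  2.049 -0.372  0.749  0.599] gw 0.004
0.04 4 w 0.009 z 0.061 | 0.044 8 w 0.009 z 0.06 | 0.048 4 w 0.009 z 0.061 | 0.052 4 w 0.009 z 0.06 | 0.056 7 w 0.009 z 0.059 | 0.06 5 w 0.009 z 0.059 | 0.064 4 w 0.009 z 0.059 | 0.068 9 w 0.012 z 0.061 | 0.072 6 w 0.012 z 0.06 | 0.076 4 w 0.009 z 0.06 | 0.08 12 w 0.026 z 0.071 | 0.084 12 w 0.027 z 0.071 | 0.088 15 w 0.027 z 0.071 | 0.092 17 w 0.033 z 0.076 | 0.096 17 w 0.036 z 0.075 | 0.1 18 w 0.036 z 0.073 | 0.104 10 w 0.027 z 0.071 | 0.108 10 w 0.024 z 0.063 | 0.112 7 w 0.018 z 0.062 | 0.116 9 w 0.016 z 0.062 | 0.12 27 w 0.043 z 0.08 | 0.124 12 w 0.042 z 0.08 | 
t 12.27 p [ 0.4743 -0.2278  0.1265] yaw -5.07 tilt [ 5.e-04 -6.e-04 -1.e+00] F [-4.27 -2.1   9.63] q [-0.148  0.451  0.605  2.049 -0.372  0.748  0.599] gw -0.0
```

Emit:
send_rows(commands=[{"translation":[0,0,0.002],"rot":[0,0,0],"grip":0},{"translation":[0,0,0.002],"rot":[0,0,0],"grip":0},{"translation":[0,0,0.002],"rot":[0,0,0],"grip":0},{"translation":[0,0,0.002],"rot":[0,0,0],"grip":0},{"translation":[0,0,0.001],"rot":[0,0,0],"grip":0}])

```text
t: 12.68
eef_pos: [0.4744, -0.2272, 0.1177]
tool_rot: [-0.0, 0.999, -0.044, 0.0]
contact_force: [-2.8, -0.8, 12.2]
gripper_width: 0.001
```

Emit:
send_rows(commands=[{"translation":[0,0,0.001],"rot":[0,0,0],"grip":0},{"translation":[0,0,0.001],"rot":[0,0,0],"grip":0},{"translation":[0,0,0],"rot":[0,0,0],"grip":0},{"translation":[0,0,0],"rot":[0,0,0],"grip":0},{"translation":[0,0,0],"rot":[0,0,0],"grip":0}])

```text
t: 13.1
eef_pos: [0.4745, -0.2268, 0.1157]
tool_rot: [-0.0, 0.999, -0.044, 0.0]
contact_force: [-3.1, 0.2, 10.5]
gripper_width: 0.001
```

```bash
python3 -c "
from plan import *
s();jaw('10');s()"
```

```text
t 13.1 p [ 0.4745 -0.2268  0.1157] yaw -5.04 tilt [ 3.e-04  9.e-04 -1.e+00] F [-3.09  0.2  10.53] q [-0.137  0.467  0.591  2.056 -0.389  0.728  0.611] gw 0.001
0.04 4 w 0.009 z 0.062 | 0.044 7 w 0.009 z 0.064 | 0.048 5 w 0.01 z 0.064 | 0.052 4 w 0.009 z 0.058 | 0.056 8 w 0.009 z 0.064 | 0.06 4 w 0.009 z 0.061 | 0.064 4 w 0.009 z 0.061 | 0.068 8 w 0.012 z 0.061 | 0.072 7 w 0.012 z 0.064 | 0.076 4 w 0.009 z 0.059 | 0.08 6 w 0.01 z 0.058 | 0.084 9 w 0.018 z 0.065 | 0.088 15 w 0.027 z 0.071 | 0.092 14 w 0.027 z 0.072 | 0.096 17 w 0.036 z 0.073 | 0.1 18 w 0.035 z 0.074 | 0.104 17 w 0.036 z 0.074 | 0.108 12 w 0.033 z 0.072 | 0.112 9 w 0.024 z 0.071 | 0.116 9 w 0.018 z 0.063 | 0.12 28 w 0.042 z 0.08 | 0.124 14 w 0.043 z 0.079 | 
t 13.15 p [ 0.4745 -0.2268  0.1157] yaw -5.04 tilt [ 3.e-04  9.e-04 -1.e+00] F [-4.24 -0.15 10.42] q [-0.137  0.467  0.591  2.056 -0.388  0.728  0.611] gw 0.003
```

Emit:
send_rows(commands=[{"translation":[0,0,-0.014],"rot":[0,0,0],"grip":0},{"translation":[0,0,-0.014],"rot":[0,0,0],"grip":0},{"translation":[0,0,-0.014],"rot":[0,0,0],"grip":0},{"translation":[0,0,-0.013],"rot":[0,0,0],"grip":0},{"translation":[0,0,-0.001],"rot":[0,0,0],"grip":0}])

```text
t: 13.57
eef_pos: [0.476, -0.2269, 0.173]
tool_rot: [-0.0, 0.999, -0.044, 0.002]
contact_force: [0.4, 0.1, -0.9]
gripper_width: -0.004
```

```bash
python3 -c "
from plan import *
s();jaw('11');s()
from h import *
crop(load('top11.npz'),180,190,280,245,7,'pics/t11c.png')"
```

```text
t 13.57 p [ 0.476  -0.2269  0.173 ] yaw -5.0 tilt [ 3.8e-03 -2.0e-04 -1.0e+00] F [ 0.38  0.05 -0.87] q [-0.196  0.379  0.654  2.016 -0.309  0.839  0.545] gw -0.004
0.04 4 w 0.009 z 0.061 | 0.044 8 w 0.009 z 0.063 | 0.048 4 w 0.009 z 0.062 | 0.052 4 w 0.009 z 0.06 | 0.056 7 w 0.009 z 0.059 | 0.06 5 w 0.01 z 0.064 | 0.064 4 w 0.01 z 0.062 | 0.068 8 w 0.012 z 0.061 | 0.072 7 w 0.012 z 0.059 | 0.076 3 w 0.009 z 0.059 | 0.08 14 w 0.026 z 0.069 | 0.084 10 w 0.027 z 0.07 | 0.088 15 w 0.027 z 0.07 | 0.092 18 w 0.033 z 0.073 | 0.096 17 w 0.036 z 0.075 | 0.1 16 w 0.033 z 0.073 | 0.108 13 w 0.027 z 0.069 | 0.112 9 w 0.024 z 0.069 | 0.116 11 w 0.019 z 0.061 | 0.12 24 w 0.041 z 0.08 | 0.124 15 w 0.043 z 0.079 | 
t 13.62 p [ 0.4756 -0.2267  0.1721] yaw -4.99 tilt [ 2.8e-03  1.0e-04 -1.0e+00] F [0.6  0.45 0.11] q [-0.196  0.38   0.653  2.018 -0.31   0.838  0.545] gw -0.0
```

View pics/t11c.png

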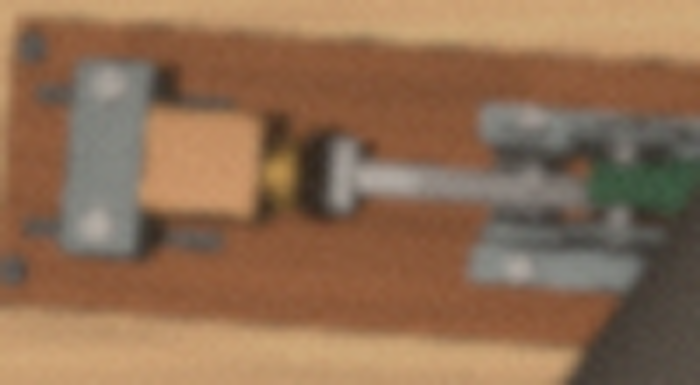

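Emit:
send_rows(commands=[{"translation":[0,0,0.005],"rot":[0,0,0],"grip":0},{"translation":[0,0,0.006],"rot":[0,0,0],"grip":0},{"translation":[0,0,0.006],"rot":[0,0,0],"grip":0},{"translation":[0,0,0.006],"rot":[0,0,0],"grip":0},{"translation":[0,0,0.005],"rot":[0,0,0],"grip":0}])

```text
t: 14.03
eef_pos: [0.4739, -0.2274, 0.142]
tool_rot: [0.0, 0.999, -0.044, -0.001]
contact_force: [-2.3, -2.6, 5.1]
gripper_width: 0.0
```

Emit:
send_rows(commands=[{"translation":[0,0,0.003],"rot":[0,0,0],"grip":0},{"translation":[0,0,0.003],"rot":[0,0,0],"grip":0},{"translation":[0,0,0.002],"rot":[0,0,0],"grip":0},{"translation":[0,0,0.002],"rot":[0,0,0],"grip":0},{"translation":[0,0,0.001],"rot":[0,0,0],"grip":0}])

```text
t: 14.45
eef_pos: [0.474, -0.228, 0.1323]
tool_rot: [0.0, 0.999, -0.044, -0.0]
contact_force: [-2.0, -4.2, 5.1]
gripper_width: 0.006
```

Emit:
send_rows(commands=[{"translation":[0,0,0.001],"rot":[0,0,0],"grip":0},{"translation":[0,0,0.001],"rot":[0,0,0],"grip":0},{"translation":[0,0,0.001],"rot":[0,0,0],"grip":0},{"translation":[0,0,0],"rot":[0,0,0],"grip":0},{"translation":[0,0,0],"rot":[0,0,0],"grip":0}])

```text
t: 14.87
eef_pos: [0.4741, -0.2281, 0.1299]
tool_rot: [0.0, 0.999, -0.045, 0.0]
contact_force: [-4.9, -3.2, 9.6]
gripper_width: -0.003
```

```bash
python3 -c "
from plan import *
s();jaw('12');s()"
```

```text
t 14.87 p [ 0.4741 -0.2281  0.1299] yaw -5.1 tilt [ 2.e-04 -6.e-04 -1.e+00] F [-4.9  -3.18  9.61] q [-0.152  0.446  0.611  2.048 -0.368  0.755  0.596] gw -0.003
0.04 4 w 0.009 z 0.059 | 0.044 8 w 0.009 z 0.063 | 0.048 4 w 0.009 z 0.063 | 0.052 4 w 0.009 z 0.061 | 0.056 8 w 0.009 z 0.062 | 0.06 4 w 0.009 z 0.059 | 0.064 4 w 0.009 z 0.059 | 0.068 9 w 0.012 z 0.061 | 0.072 5 w 0.009 z 0.061 | 0.076 4 w 0.009 z 0.062 | 0.08 5 w 0.009 z 0.061 | 0.084 9 w 0.027 z 0.069 | 0.088 14 w 0.027 z 0.071 | 0.092 13 w 0.027 z 0.072 | 0.096 17 w 0.036 z 0.072 | 0.1 17 w 0.036 z 0.075 | 0.104 19 w 0.036 z 0.072 | 0.108 11 w 0.033 z 0.07 | 0.112 9 w 0.024 z 0.066 | 0.116 10 w 0.018 z 0.064 | 0.12 24 w 0.044 z 0.079 | 0.124 17 w 0.042 z 0.08 | 
t 14.92 p [ 0.474  -0.2281  0.1299] yaw -5.11 tilt [ 2.e-04 -7.e-04 -1.e+00] F [-4.26 -2.8   9.3 ] q [-0.152  0.446  0.611  2.048 -0.368  0.755  0.596] gw -0.002
```

Emit:
send_rows(commands=[{"translation":[0,0,0.001],"rot":[0,0,0],"grip":0},{"translation":[0,0,0.001],"rot":[0,0,0],"grip":0},{"translation":[0,0,0.001],"rot":[0,0,0],"grip":0},{"translation":[0,0,0.001],"rot":[0,0,0],"grip":0},{"translation":[0,0,0],"rot":[0,0,0],"grip":0}])

```text
t: 15.33
eef_pos: [0.4741, -0.2281, 0.1258]
tool_rot: [0.0, 0.999, -0.045, 0.0]
contact_force: [-3.5, -2.8, 10.2]
gripper_width: -0.001
```

Emit:
send_rows(commands=[{"translation":[0,0,0.001],"rot":[0,0,0],"grip":0},{"translation":[0,0,0.001],"rot":[0,0,0],"grip":0},{"translation":[0,0,0.001],"rot":[0,0,0],"grip":0},{"translation":[0,0,0],"rot":[0,0,0],"grip":0},{"translation":[0,0,0],"rot":[0,0,0],"grip":0}])

```text
t: 15.75
eef_pos: [0.4741, -0.228, 0.1229]
tool_rot: [0.0, 0.999, -0.044, 0.0]
contact_force: [-4.0, -2.5, 11.1]
gripper_width: -0.0
```

```bash
python3 -c "
from plan import *
s();jaw('13');s()"
```

```text
t 15.75 p [ 0.4741 -0.228   0.1229] yaw -5.1 tilt [ 3.e-04 -4.e-04 -1.e+00] F [-4.01 -2.53 11.06] q [-0.145  0.456  0.602  2.052 -0.378  0.741  0.604] gw -0.0
0.04 4 w 0.009 z 0.064 | 0.044 7 w 0.009 z 0.064 | 0.048 5 w 0.009 z 0.059 | 0.052 4 w 0.009 z 0.062 | 0.056 8 w 0.009 z 0.061 | 0.06 4 w 0.009 z 0.06 | 0.064 4 w 0.009 z 0.06 | 0.068 8 w 0.012 z 0.059 | 0.072 5 w 0.009 z 0.06 | 0.076 4 w 0.01 z 0.059 | 0.08 7 w 0.009 z 0.062 | 0.084 5 w 0.009 z 0.061 | 0.088 12 w 0.027 z 0.069 | 0.092 14 w 0.027 z 0.072 | 0.096 11 w 0.027 z 0.069 | 0.1 20 w 0.036 z 0.075 | 0.104 18 w 0.035 z 0.073 | 0.108 17 w 0.035 z 0.075 | 0.112 13 w 0.027 z 0.069 | 0.116 9 w 0.024 z 0.066 | 0.12 23 w 0.041 z 0.08 | 0.124 16 w 0.04 z 0.079 | 
t 15.8 p [ 0.4741 -0.2279  0.1229] yaw -5.1 tilt [ 3.e-04 -3.e-04 -1.e+00] F [-3.35 -2.32 10.74] q [-0.145  0.456  0.602  2.052 -0.378  0.742  0.604] gw 0.0
```

Emit:
send_rows(commands=[{"translation":[0,0,0.001],"rot":[0,0,0],"grip":0},{"translation":[0,0,0.001],"rot":[0,0,0],"grip":0},{"translation":[0,0,0.0005],"rot":[0,0,0],"grip":0},{"translation":[0,0,0],"rot":[0,0,0],"grip":0},{"translation":[0,0,0],"rot":[0,0,0],"grip":0}])

```text
t: 16.22
eef_pos: [0.4741, -0.2277, 0.1204]
tool_rot: [0.0, 0.999, -0.044, 0.0]
contact_force: [-3.6, -0.7, 10.8]
gripper_width: -0.001
```

Emit:
send_rows(commands=[{"translation":[0,0,0.001],"rot":[0,0,0],"grip":0},{"translation":[0,0,0.001],"rot":[0,0,0],"grip":0},{"translation":[0,0,0],"rot":[0,0,0],"grip":0},{"translation":[0,0,0],"rot":[0,0,0],"grip":0},{"translation":[0,0,0],"rot":[0,0,0],"grip":0}])

```text
t: 16.63
eef_pos: [0.4741, -0.2275, 0.1183]
tool_rot: [-0.0, 0.999, -0.044, 0.0]
contact_force: [-2.7, -1.6, 9.1]
gripper_width: -0.003
```

Emit:
send_rows(commands=[{"translation":[0,0,0.001],"rot":[0,0,0],"grip":0},{"translation":[0,0,0.001],"rot":[0,0,0],"grip":0},{"translation":[0,0,0],"rot":[0,0,0],"grip":0},{"translation":[0,0,0],"rot":[0,0,0],"grip":0},{"translation":[0,0,0],"rot":[0,0,0],"grip":0}])

```text
t: 17.05
eef_pos: [0.4742, -0.2272, 0.1163]
tool_rot: [-0.0, 0.999, -0.044, -0.0]
contact_force: [-3.6, -2.1, 9.9]
gripper_width: 0.001
```

```bash
python3 -c "
from plan import *
s();jaw('14');s()"
```

```text
t 17.05 p [ 0.4742 -0.2272  0.1163] yaw -5.07 tilt [-0.e+00  6.e-04 -1.e+00] F [-3.6  -2.12  9.9 ] q [-0.138  0.467  0.594  2.055 -0.388  0.729  0.612] gw 0.001
0.04 4 w 0.009 z 0.06 | 0.044 8 w 0.009 z 0.061 | 0.048 4 w 0.009 z 0.062 | 0.052 4 w 0.009 z 0.06 | 0.056 8 w 0.009 z 0.063 | 0.06 4 w 0.009 z 0.062 | 0.064 4 w 0.009 z 0.059 | 0.068 8 w 0.012 z 0.061 | 0.072 6 w 0.009 z 0.056 | 0.076 4 w 0.009 z 0.062 | 0.08 6 w 0.009 z 0.061 | 0.084 6 w 0.009 z 0.064 | 0.088 4 w 0.009 z 0.061 | 0.092 15 w 0.027 z 0.069 | 0.096 12 w 0.027 z 0.072 | 0.1 17 w 0.033 z 0.072 | 0.104 19 w 0.035 z 0.073 | 0.108 16 w 0.035 z 0.073 | 0.112 14 w 0.033 z 0.074 | 0.116 14 w 0.031 z 0.069 | 0.12 25 w 0.042 z 0.079 | 0.124 14 w 0.043 z 0.079 | 
t 17.1 p [ 0.4742 -0.2272  0.1163] yaw -5.07 tilt [ 0.e+00  6.e-04 -1.e+00] F [-2.77 -0.93 10.3 ] q [-0.138  0.467  0.594  2.055 -0.388  0.729  0.612] gw -0.002
```

Emit:
send_rows(commands=[{"translation":[0,0,0.0005],"rot":[0,0,0],"grip":0},{"translation":[0,0,0.0005],"rot":[0,0,0],"grip":0},{"translation":[0,0,0],"rot":[0,0,0],"grip":0},{"translation":[0,0,0],"rot":[0,0,0],"grip":0},{"translation":[0,0,0],"rot":[0,0,0],"grip":0}])

```text
t: 17.52
eef_pos: [0.4742, -0.2271, 0.1153]
tool_rot: [-0.0, 0.999, -0.044, -0.0]
contact_force: [-3.4, -0.5, 10.0]
gripper_width: 0.001
```

Emit:
send_rows(commands=[{"translation":[0,0,-0.014],"rot":[0,0,0],"grip":0},{"translation":[0,0,-0.014],"rot":[0,0,0],"grip":0},{"translation":[0,0,-0.014],"rot":[0,0,0],"grip":0},{"translation":[0,0,-0.013],"rot":[0,0,0],"grip":0},{"translation":[0,0,-0.001],"rot":[0,0,0],"grip":0}])

```text
t: 17.93
eef_pos: [0.4756, -0.2269, 0.1724]
tool_rot: [-0.0, 0.999, -0.044, 0.002]
contact_force: [0.4, -0.1, 0.6]
gripper_width: 0.002
```

Emit:
send_rows(commands=[{"translation":[0,0,0.005],"rot":[0,0,0],"grip":0},{"translation":[0,0,0.006],"rot":[0,0,0],"grip":0},{"translation":[0,0,0.006],"rot":[0,0,0],"grip":0},{"translation":[0,0,0.004],"rot":[0,0,0],"grip":0},{"translation":[0,0,0.002],"rot":[0,0,0],"grip":0}])

```text
t: 18.35
eef_pos: [0.4736, -0.2269, 0.1462]
tool_rot: [-0.0, 0.999, -0.044, -0.001]
contact_force: [-0.2, -1.2, 1.0]
gripper_width: -0.002
```

Emit:
send_rows(commands=[{"translation":[0,0,0.002],"rot":[0,0,0],"grip":0},{"translation":[0,0,0.001],"rot":[0,0,0],"grip":0},{"translation":[0,0,0.001],"rot":[0,0,0],"grip":0},{"translation":[0,0,0.001],"rot":[0,0,0],"grip":0},{"translation":[0,0,0],"rot":[0,0,0],"grip":0}])

```text
t: 18.77
eef_pos: [0.474, -0.2273, 0.1428]
tool_rot: [0.0, 0.999, -0.044, -0.0]
contact_force: [-3.4, -1.3, 4.6]
gripper_width: -0.001
```

```bash
python3 -c "
from plan import *
s();jaw('15');s()"
```

```text
t 18.77 p [ 0.474  -0.2273  0.1428] yaw -5.06 tilt [-6.e-04  0.e+00 -1.e+00] F [-3.36 -1.34  4.63] q [-0.168  0.425  0.626  2.04  -0.35   0.782  0.58 ] gw -0.001
0.04 4 w 0.009 z 0.063 | 0.044 8 w 0.009 z 0.061 | 0.048 4 w 0.009 z 0.064 | 0.052 4 w 0.009 z 0.061 | 0.056 8 w 0.009 z 0.061 | 0.06 4 w 0.009 z 0.057 | 0.064 5 w 0.009 z 0.064 | 0.068 9 w 0.012 z 0.061 | 0.072 5 w 0.012 z 0.06 | 0.076 4 w 0.009 z 0.058 | 0.08 7 w 0.009 z 0.059 | 0.084 5 w 0.009 z 0.06 | 0.088 15 w 0.027 z 0.071 | 0.092 13 w 0.027 z 0.071 | 0.096 15 w 0.03 z 0.071 | 0.1 19 w 0.035 z 0.074 | 0.104 16 w 0.035 z 0.074 | 0.108 10 w 0.033 z 0.075 | 0.112 7 w 0.028 z 0.069 | 0.116 16 w 0.031 z 0.07 | 0.12 22 w 0.041 z 0.08 | 0.124 13 w 0.043 z 0.08 | 
t 18.82 p [ 0.4741 -0.2272  0.1429] yaw -5.07 tilt [-3.e-04  2.e-04 -1.e+00] F [-2.47 -1.32  3.48] q [-0.168  0.425  0.626  2.039 -0.35   0.782  0.58 ] gw -0.002
```

Emit:
send_rows(commands=[{"translation":[0,0,0.002],"rot":[0,0,0],"grip":0},{"translation":[0,0,0.002],"rot":[0,0,0],"grip":0},{"translation":[0,0,0.001],"rot":[0,0,0],"grip":0},{"translation":[0,0,0.001],"rot":[0,0,0],"grip":0},{"translation":[0,0,0],"rot":[0,0,0],"grip":0}])

```text
t: 19.23
eef_pos: [0.4746, -0.2275, 0.1368]
tool_rot: [0.0, 0.999, -0.044, 0.0]
contact_force: [-2.6, -3.4, 4.1]
gripper_width: 0.002
```

Emit:
send_rows(commands=[{"translation":[0,0,0.001],"rot":[0,0,0],"grip":0},{"translation":[0,0,0.001],"rot":[0,0,0],"grip":0},{"translation":[0,0,0.001],"rot":[0,0,0],"grip":0},{"translation":[0,0,0],"rot":[0,0,0],"grip":0},{"translation":[0,0,0],"rot":[0,0,0],"grip":0}])

```text
t: 19.65
eef_pos: [0.4747, -0.2276, 0.134]
tool_rot: [0.0, 0.999, -0.044, 0.0]
contact_force: [-2.5, -2.9, 5.6]
gripper_width: -0.004
```

Emit:
send_rows(commands=[{"translation":[0,0,0.001],"rot":[0,0,0],"grip":0},{"translation":[0,0,0.001],"rot":[0,0,0],"grip":0},{"translation":[0,0,0],"rot":[0,0,0],"grip":0},{"translation":[0,0,0],"rot":[0,0,0],"grip":0},{"translation":[0,0,0],"rot":[0,0,0],"grip":0}])

```text
t: 20.07
eef_pos: [0.4748, -0.2274, 0.132]
tool_rot: [0.0, 0.999, -0.044, 0.0]
contact_force: [-1.3, -3.6, 4.0]
gripper_width: -0.001
```

Emit:
send_rows(commands=[{"translation":[0,0,0.001],"rot":[0,0,0],"grip":0},{"translation":[0,0,0.001],"rot":[0,0,0],"grip":0},{"translation":[0,0,0],"rot":[0,0,0],"grip":0},{"translation":[0,0,0],"rot":[0,0,0],"grip":0},{"translation":[0,0,0],"rot":[0,0,0],"grip":0}])

```text
t: 20.48
eef_pos: [0.4748, -0.2275, 0.1304]
tool_rot: [0.0, 0.999, -0.044, 0.001]
contact_force: [-2.2, -3.6, 8.9]
gripper_width: -0.002
```

Emit:
send_rows(commands=[{"translation":[0,0,0.001],"rot":[0,0,0],"grip":0},{"translation":[0,0,0.0005],"rot":[0,0,0],"grip":0},{"translation":[0,0,0],"rot":[0,0,0],"grip":0},{"translation":[0,0,0],"rot":[0,0,0],"grip":0},{"translation":[0,0,0],"rot":[0,0,0],"grip":0}])

```text
t: 20.9
eef_pos: [0.4748, -0.2275, 0.1289]
tool_rot: [0.0, 0.999, -0.044, 0.001]
contact_force: [-2.6, -3.6, 9.1]
gripper_width: -0.002
```

Emit:
send_rows(commands=[{"translation":[0,0,0.001],"rot":[0,0,0],"grip":0},{"translation":[0,0,0.0005],"rot":[0,0,0],"grip":0},{"translation":[0,0,0],"rot":[0,0,0],"grip":0},{"translation":[0,0,0],"rot":[0,0,0],"grip":0},{"translation":[0,0,0],"rot":[0,0,0],"grip":0}])

```text
t: 21.32
eef_pos: [0.4748, -0.2275, 0.1274]
tool_rot: [0.0, 0.999, -0.044, 0.001]
contact_force: [-2.0, -3.9, 10.2]
gripper_width: 0.002
```

```bash
python3 -c "
from plan import *
s();jaw('16');s()"
```

```text
t 21.32 p [ 0.4748 -0.2275  0.1274] yaw -5.06 tilt [ 1.1e-03 -3.0e-04 -1.0e+00] F [-1.95 -3.94 10.19] q [-0.151  0.45   0.608  2.048 -0.373  0.75   0.599] gw 0.002
0.04 4 w 0.009 z 0.059 | 0.044 8 w 0.009 z 0.06 | 0.048 4 w 0.009 z 0.062 | 0.052 3 w 0.006 z 0.061 | 0.056 8 w 0.009 z 0.063 | 0.06 4 w 0.009 z 0.062 | 0.064 4 w 0.009 z 0.061 | 0.068 9 w 0.012 z 0.06 | 0.072 5 w 0.009 z 0.058 | 0.076 4 w 0.009 z 0.062 | 0.08 7 w 0.009 z 0.06 | 0.084 5 w 0.009 z 0.058 | 0.088 4 w 0.009 z 0.06 | 0.092 14 w 0.025 z 0.072 | 0.096 11 w 0.027 z 0.072 | 0.1 15 w 0.03 z 0.07 | 0.104 17 w 0.036 z 0.073 | 0.108 18 w 0.035 z 0.073 | 0.112 17 w 0.035 z 0.077 | 0.116 12 w 0.03 z 0.068 | 0.12 24 w 0.042 z 0.08 | 0.124 15 w 0.043 z 0.08 | 
t 21.37 p [ 0.4748 -0.2275  0.1274] yaw -5.06 tilt [ 1.1e-03 -3.0e-04 -1.0e+00] F [-1.96 -2.72  9.77] q [-0.151  0.45   0.608  2.049 -0.373  0.75   0.599] gw -0.001
```

Emit:
send_rows(commands=[{"translation":[0,0,0.001],"rot":[0,0,0],"grip":0},{"translation":[0,0,0.0005],"rot":[0,0,0],"grip":0},{"translation":[0,0,0],"rot":[0,0,0],"grip":0},{"translation":[0,0,0],"rot":[0,0,0],"grip":0},{"translation":[0,0,0],"rot":[0,0,0],"grip":0}])

```text
t: 21.78
eef_pos: [0.4748, -0.2275, 0.126]
tool_rot: [0.0, 0.999, -0.044, 0.001]
contact_force: [-3.2, -3.5, 10.4]
gripper_width: -0.001
```

Emit:
send_rows(commands=[{"translation":[0,0,0.001],"rot":[0,0,0],"grip":0},{"translation":[0,0,0.0005],"rot":[0,0,0],"grip":0},{"translation":[0,0,0],"rot":[0,0,0],"grip":0},{"translation":[0,0,0],"rot":[0,0,0],"grip":0},{"translation":[0,0,0],"rot":[0,0,0],"grip":0}])

```text
t: 22.2
eef_pos: [0.4749, -0.2275, 0.1248]
tool_rot: [-0.0, 0.999, -0.044, 0.001]
contact_force: [-4.0, -2.3, 15.3]
gripper_width: -0.002
```

Emit:
send_rows(commands=[{"translation":[0,0,0.001],"rot":[0,0,0],"grip":0},{"translation":[0,0,0.0005],"rot":[0,0,0],"grip":0},{"translation":[0,0,0],"rot":[0,0,0],"grip":0},{"translation":[0,0,0],"rot":[0,0,0],"grip":0},{"translation":[0,0,0],"rot":[0,0,0],"grip":0}])

```text
t: 22.62
eef_pos: [0.4749, -0.2275, 0.1236]
tool_rot: [-0.0, 0.999, -0.044, 0.001]
contact_force: [-4.6, -1.0, 18.4]
gripper_width: -0.001
```

```bash
python3 -c "
from plan import *
s();jaw('17');s()
from h import *
crop(load('top17.npz'),180,190,280,245,7,'pics/t17c.png')
c=snap('side',17);crop(c,165,120,325,270,4,'pics/s17c.png');s()"
```

```text
t 22.62 p [ 0.4749 -0.2275  0.1236] yaw -5.07 tilt [ 1.4e-03  3.0e-04 -1.0e+00] F [-4.55 -0.99 18.36] q [-0.146  0.456  0.603  2.051 -0.38   0.743  0.605] gw -0.001
0.04 4 w 0.009 z 0.061 | 0.044 8 w 0.009 z 0.061 | 0.048 4 w 0.009 z 0.061 | 0.052 4 w 0.009 z 0.064 | 0.056 8 w 0.009 z 0.062 | 0.06 4 w 0.008 z 0.061 | 0.064 4 w 0.009 z 0.063 | 0.068 9 w 0.012 z 0.058 | 0.072 5 w 0.009 z 0.059 | 0.076 4 w 0.009 z 0.063 | 0.08 6 w 0.009 z 0.065 | 0.084 6 w 0.009 z 0.061 | 0.088 4 w 0.009 z 0.06 | 0.092 13 w 0.023 z 0.071 | 0.096 10 w 0.027 z 0.07 | 0.1 16 w 0.03 z 0.07 | 0.104 17 w 0.032 z 0.073 | 0.108 17 w 0.035 z 0.073 | 0.112 17 w 0.035 z 0.073 | 0.116 12 w 0.029 z 0.072 | 0.12 23 w 0.042 z 0.079 | 0.124 13 w 0.043 z 0.08 | 
t 22.67 p [ 0.4749 -0.2275  0.1236] yaw -5.06 tilt [ 1.4e-03  3.0e-04 -1.0e+00] F [-4.31 -1.75 18.36] q [-0.146  0.456  0.603  2.051 -0.38   0.743  0.605] gw 0.002
t 22.72 p [ 0.4749 -0.2275  0.1236] yaw -5.07 tilt [ 1.4e-03  3.0e-04 -1.0e+00] F [-5.73 -1.36 17.74] q [-0.146  0.456  0.603  2.051 -0.38   0.743  0.605] gw 0.001
```

View pics/t17c.png

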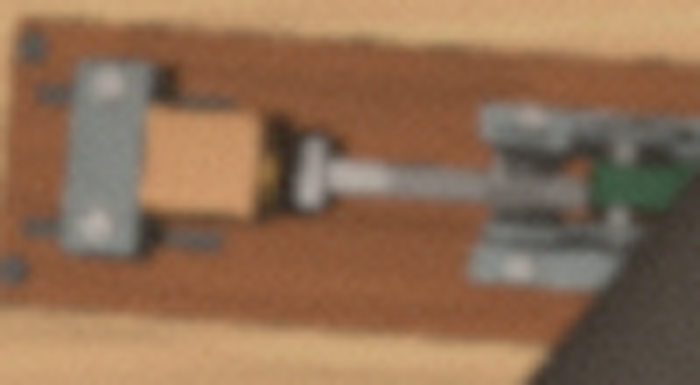

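View pics/s17c.png

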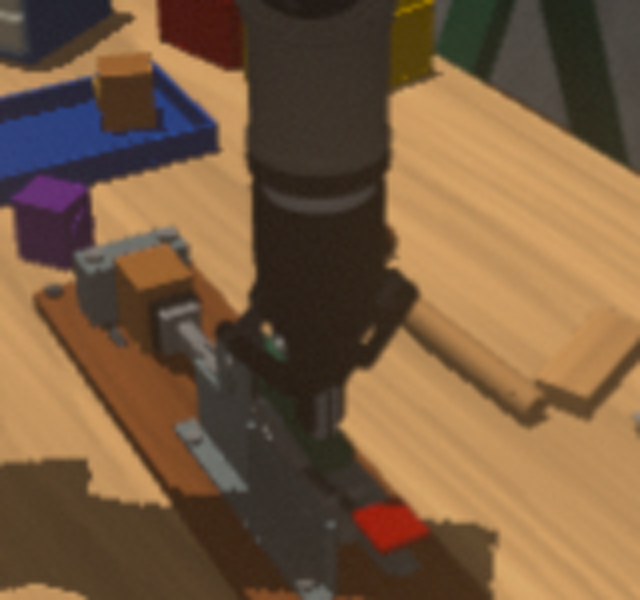

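Emit:
send_rows(commands=[{"translation":[0,0,0.0004],"rot":[0,0,0],"grip":0},{"translation":[0,0,0],"rot":[0,0,0],"grip":0},{"translation":[0,0,0],"rot":[0,0,0],"grip":0},{"translation":[0,0,0],"rot":[0,0,0],"grip":0},{"translation":[0,0,0],"rot":[0,0,0],"grip":0}])

```text
t: 23.13
eef_pos: [0.4749, -0.2275, 0.1233]
tool_rot: [-0.0, 0.999, -0.044, 0.001]
contact_force: [-4.4, -1.5, 19.5]
gripper_width: -0.002
```

Emit:
send_rows(commands=[{"translation":[0,0,-0.01],"rot":[0,0,0],"grip":0},{"translation":[0,0,-0.015],"rot":[0,0,0],"grip":0},{"translation":[0,0,-0.015],"rot":[0,0,0],"grip":0},{"translation":[0,0,-0.015],"rot":[0,0,0],"grip":0},{"translation":[0,0,-0.015],"rot":[0,0,0],"grip":0}])

```text
t: 23.55
eef_pos: [0.4744, -0.2254, 0.192]
tool_rot: [-0.001, 0.999, -0.043, -0.001]
contact_force: [0.3, -0.6, 0.3]
gripper_width: -0.002
```

```bash
python3 -c "
from plan import *
s();jaw('18');s();plan([.467,-.3075,.195],n=4)"
```

```text
t 23.55 p [ 0.4744 -0.2254  0.192 ] yaw -4.97 tilt [-0.0012  0.0019 -1.    ] F [ 0.28 -0.58  0.28] q [-0.218  0.351  0.674  2.002 -0.283  0.883  0.522] gw -0.002
0.04 4 w 0.009 z 0.063 | 0.044 8 w 0.009 z 0.063 | 0.048 4 w 0.009 z 0.063 | 0.052 4 w 0.009 z 0.063 | 0.056 8 w 0.009 z 0.064 | 0.06 4 w 0.009 z 0.065 | 0.064 4 w 0.009 z 0.063 | 0.068 9 w 0.012 z 0.062 | 0.072 6 w 0.012 z 0.06 | 0.076 4 w 0.009 z 0.06 | 0.08 7 w 0.01 z 0.061 | 0.084 5 w 0.009 z 0.062 | 0.088 4 w 0.009 z 0.057 | 0.092 12 w 0.02 z 0.071 | 0.096 12 w 0.027 z 0.072 | 0.1 12 w 0.027 z 0.07 | 0.104 21 w 0.035 z 0.073 | 0.108 16 w 0.035 z 0.077 | 0.112 17 w 0.035 z 0.073 | 0.116 12 w 0.027 z 0.07 | 0.12 21 w 0.041 z 0.079 | 0.124 13 w 0.043 z 0.08 | 
t 23.6 p [ 0.4758 -0.2264  0.1946] yaw -4.99 tilt [ 2.8e-03  9.0e-04 -1.0e+00] F [ 0.79 -1.19  2.42] q [-0.218  0.348  0.675  1.998 -0.281  0.885  0.521] gw -0.001
delta [-0.0088 -0.0811  0.0004] tool [-0.0017  0.0816 -0.0005] rot deg [-0.07 -0.16  0.09]
1 t [-0.0004, 0.0204, -0.0001] r [-0.02, -0.04, 0.02]
2 t [-0.0004, 0.0204, -0.0001] r [-0.02, -0.04, 0.02]
3 t [-0.0004, 0.0204, -0.0001] r [-0.02, -0.04, 0.02]
4 t [-0.0004, 0.0204, -0.0001] r [-0.02, -0.04, 0.02]
```

Emit:
send_rows(commands=[{"translation":[-0.0004,0.0205,0],"rot":[0,0,0],"grip":0},{"translation":[-0.0004,0.0205,0],"rot":[0,0,0],"grip":0},{"translation":[-0.0004,0.0205,0],"rot":[0,0,0],"grip":0},{"translation":[-0.0004,0.0205,0],"rot":[0,0,0],"grip":0},{"translation":[0,0,0.01],"rot":[0,0,0],"grip":0}])

```text
t: 24.02
eef_pos: [0.4656, -0.3123, 0.183]
tool_rot: [0.001, 0.999, -0.046, 0.001]
contact_force: [0.4, -1.0, -0.1]
gripper_width: 0.001
```

Emit:
send_rows(commands=[{"translation":[0,0,0.015],"rot":[0,0,0],"grip":0},{"translation":[0,0,0.015],"rot":[0,0,0],"grip":0},{"translation":[0,0,0.015],"rot":[0,0,0],"grip":0},{"translation":[0,0,0.012],"rot":[0,0,0],"grip":0},{"translation":[0,0,0.003],"rot":[0,0,0],"grip":0}])

```text
t: 24.43
eef_pos: [0.4647, -0.3065, 0.1193]
tool_rot: [-0.001, 0.999, -0.043, -0.002]
contact_force: [-0.8, -0.2, -0.1]
gripper_width: -0.004
```

```bash
python3 -c "
from plan import *
s();plan([.467,-.3075,.118],n=1)"
```

```text
t 24.43 p [ 0.4647 -0.3065  0.1193] yaw -4.97 tilt [-0.0036  0.0028 -1.    ] F [-0.84 -0.18 -0.12] q [ 0.01   0.512  0.603  1.98  -0.409  0.776  0.765] gw -0.004
delta [ 0.0023 -0.001  -0.0013] tool [0.0023 0.0008 0.0013] rot deg [-0.14  0.22  0.11]
1 t [0.0023, 0.0008, 0.0013] r [-0.14, 0.22, 0.11]
```

Emit:
send_rows(commands=[{"translation":[0.001,0,0.002],"rot":[0,0,0],"grip":0},{"translation":[0,0,0.002],"rot":[0,0,0],"grip":0},{"translation":[0,0,0.002],"rot":[0,0,0],"grip":0},{"translation":[0,0,0.002],"rot":[0,0,0],"grip":0},{"translation":[0,0,0],"rot":[0,0,0],"grip":0}])

```text
t: 24.85
eef_pos: [0.4669, -0.3092, 0.1143]
tool_rot: [0.0, 0.999, -0.044, 0.001]
contact_force: [0.3, 0.7, 0.1]
gripper_width: 0.0
```

Emit:
send_rows(commands=[{"translation":[0,0,0.001],"rot":[0,0,0],"grip":0},{"translation":[0,0,0.001],"rot":[0,0,0],"grip":0},{"translation":[0,0,0.001],"rot":[0,0,0],"grip":0},{"translation":[0,0,0],"rot":[0,0,0],"grip":0},{"translation":[0,0,0],"rot":[0,0,0],"grip":0}])

```text
t: 25.27
eef_pos: [0.4668, -0.3095, 0.1113]
tool_rot: [0.001, 0.999, -0.044, 0.0]
contact_force: [0.1, -3.4, 4.2]
gripper_width: -0.003
```

```bash
python3 -c "
from plan import *
s();jaw('19');s()"
```

```text
t 25.27 p [ 0.4668 -0.3095  0.1113] yaw -5.07 tilt [ 9.0e-04 -1.2e-03 -1.0e+00] F [ 0.08 -3.4   4.17] q [ 0.021  0.526  0.594  1.98  -0.421  0.757  0.775] gw -0.003
0.04 4 w 0.009 z 0.06 | 0.044 8 w 0.009 z 0.06 | 0.048 4 w 0.009 z 0.058 | 0.052 14 w 0.026 z 0.07 | 0.056 14 w 0.027 z 0.071 | 0.06 15 w 0.033 z 0.072 | 0.064 19 w 0.035 z 0.074 | 0.068 16 w 0.033 z 0.073 | 0.072 9 w 0.033 z 0.072 | 0.116 15 w 0.027 z 0.068 | 0.12 23 w 0.042 z 0.079 | 0.124 12 w 0.042 z 0.08 | 
t 25.32 p [ 0.4669 -0.3095  0.1113] yaw -5.07 tilt [ 0.001  -0.0012 -1.    ] F [-0.23 -3.7   4.25] q [ 0.021  0.526  0.594  1.98  -0.421  0.757  0.775] gw -0.001
```

Emit:
send_rows(commands=[{"translation":[0,0,0.0015],"rot":[0,0,0],"grip":0},{"translation":[0,0,0.0015],"rot":[0,0,0],"grip":0},{"translation":[0,0,0],"rot":[0,0,0],"grip":0},{"translation":[0,0,0],"rot":[0,0,0],"grip":0},{"translation":[0,0,0],"rot":[0,0,0],"grip":0}])

```text
t: 25.73
eef_pos: [0.4668, -0.3097, 0.1081]
tool_rot: [0.001, 0.999, -0.044, 0.0]
contact_force: [-0.2, -4.9, 5.4]
gripper_width: -0.001
```

Emit:
send_rows(commands=[{"translation":[0,0,-0.015],"rot":[0,0,0],"grip":0},{"translation":[0,0,-0.025],"rot":[0,0,0],"grip":0},{"translation":[0,0,-0.03],"rot":[0,0,0],"grip":0},{"translation":[0,0,-0.03],"rot":[0,0,0],"grip":0},{"translation":[0,0,-0.02],"rot":[0,0,0],"grip":0}])

```text
t: 26.15
eef_pos: [0.4667, -0.3076, 0.2293]
tool_rot: [-0.001, 0.999, -0.044, -0.0]
contact_force: [-0.1, -0.1, -0.3]
gripper_width: 0.002
```

```bash
python3 - <<'E'
from plan import *
s()
from h import *
t=snap('top',20);s_=snap('side',20)
R=np.array([[.08855,-.99607],[.99607,.08855]])
for nm,c in(("top",t),("side",s_)):
    P=cloud(c).reshape(-1,3);r=(P[:,:2]-[.4845,-.112])@R
    m=(abs(r[:,1])<.03)&(r[:,0]>.11)&(r[:,0]<.18)&(P[:,2]>.072)&(P[:,2]<.09)
    q=np.c_[r[m],P[m,2]];print(nm,m.sum(),np.percentile(q,[2,50,98],axis=0).round(4).tolist(),cv2.minAreaRect(P[m][:,:2].astype(np.float32)*1000))
crop(t,180,190,280,245,7,'pics/t20c.png')
plan([.497,.0304,.22],n=10)
E
```

```text
t 26.15 p [ 0.4667 -0.3076  0.2293] yaw -5.0 tilt [-1.0e-04  1.6e-03 -1.0e+00] F [-0.11 -0.09 -0.26] q [-0.08   0.365  0.703  1.891 -0.282  0.986  0.661] gw 0.002
top 260 [[0.1209, -0.0231, 0.0726], [0.1452, -0.0014, 0.0773], [0.1758, 0.0195, 0.0823]] ((501.5177307128906, 36.527889251708984), (59.806644439697266, 48.02473831176758), 82.4099349975586)
side 166 [[0.1163, -0.023, 0.0729], [0.1383, -0.0005, 0.0768], [0.1683, 0.0208, 0.0794]] ((497.5788879394531, 34.38459396362305), (63.6236686706543, 51.962158203125), 83.19621276855469)
delta [ 0.029   0.3388 -0.0103] tool [-0.0006 -0.3401  0.0105] rot deg [-0.03 -0.23  0.1 ]
1 t [-0.0001, -0.034, 0.0011] r [-0.0, -0.02, 0.01]
2 t [-0.0001, -0.034, 0.001] r [-0.0, -0.02, 0.01]
3 t [-0.0001, -0.034, 0.001] r [-0.0, -0.02, 0.01]
4 t [-0.0001, -0.034, 0.001] r [-0.0, -0.02, 0.01]
5 t [-0.0001, -0.034, 0.001] r [-0.0, -0.02, 0.01]
6 t [-0.0001, -0.034, 0.001] r [-0.0, -0.02, 0.01]
7 t [-0.0001, -0.034, 0.001] r [-0.0, -0.02, 0.01]
8 t [-0.0001, -0.034, 0.001] r [-0.0, -0.02, 0.01]
9 t [-0.0001, -0.034, 0.001] r [-0.0, -0.02, 0.01]
10 t [-0.0001, -0.034, 0.001] r [-0.0, -0.02, 0.01]
```

View pics/t20c.png

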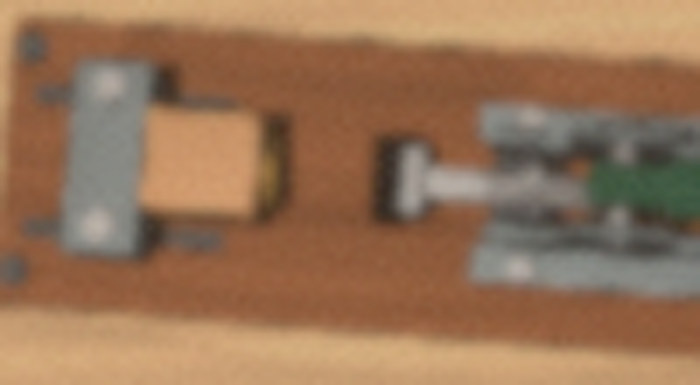

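Emit:
send_rows(commands=[{"translation":[0,-0.034,0.001],"rot":[0,0,0],"grip":0},{"translation":[0,-0.034,0.001],"rot":[0,0,0],"grip":0.085},{"translation":[0,-0.034,0.001],"rot":[0,0,0],"grip":0.085},{"translation":[0,-0.034,0.001],"rot":[0,0,0],"grip":0.085},{"translation":[0,-0.034,0.001],"rot":[0,0,0],"grip":0.085}])

```text
t: 26.67
eef_pos: [0.4801, -0.1365, 0.2212]
tool_rot: [-0.001, 0.999, -0.044, -0.002]
contact_force: [0.2, 0.0, 1.3]
gripper_width: 0.566
```

Emit:
send_rows(commands=[{"translation":[0,-0.034,0.001],"rot":[0,0,0],"grip":0.085},{"translation":[0,-0.034,0.001],"rot":[0,0,0],"grip":0.085},{"translation":[0,-0.034,0.001],"rot":[0,0,0],"grip":0.085},{"translation":[0,-0.034,0.001],"rot":[0,0,0],"grip":0.085},{"translation":[0,-0.034,0.001],"rot":[0,0,0],"grip":0.085}])

```text
t: 27.08
eef_pos: [0.4947, 0.0325, 0.2164]
tool_rot: [-0.0, 0.999, -0.043, -0.002]
contact_force: [1.1, -0.5, 0.1]
gripper_width: 0.994
```

Emit:
send_rows(commands=[{"translation":[0,0,0.02],"rot":[0,0,0],"grip":0.085},{"translation":[0,0,0.02],"rot":[0,0,0],"grip":0.085},{"translation":[0,0,0.01],"rot":[0,0,0],"grip":0.085},{"translation":[0,0,0],"rot":[0,0,0],"grip":0.085},{"translation":[0,0,0],"rot":[0,0,0],"grip":0.085}])

```text
t: 27.5
eef_pos: [0.4955, 0.0296, 0.1671]
tool_rot: [0.0, 0.999, -0.044, -0.001]
contact_force: [1.3, -0.2, 0.0]
gripper_width: 0.995
```

```bash
python3 -c "
from plan import *
s();plan([.4973,.0314,.052],n=1)"
```

```text
t 27.5 p [0.4955 0.0296 0.1671] yaw -5.09 tilt [-2.8e-03 -7.0e-04 -1.0e+00] F [ 1.32 -0.22  0.03] q [-0.659  0.323  0.573  2.082 -0.241  0.803 -0.03 ] gw 0.995
delta [ 0.0018  0.0018 -0.1151] tool [ 0.002  -0.0021  0.1151] rot deg [ 0.05  0.16 -0.01]
1 t [0.002, -0.0021, 0.1151] r [0.05, 0.16, -0.01]
```

Emit:
send_rows(commands=[{"translation":[0.001,-0.002,0.02],"rot":[0,0,0],"grip":0.085},{"translation":[0.001,0,0.025],"rot":[0,0,0],"grip":0.085},{"translation":[0,0,0.025],"rot":[0,0,0],"grip":0.085},{"translation":[0,0,0.02],"rot":[0,0,0],"grip":0.085},{"translation":[0,0,0.015],"rot":[0,0,0],"grip":0.085}])

```text
t: 27.92
eef_pos: [0.4987, 0.0316, 0.0622]
tool_rot: [-0.0, 0.999, -0.044, -0.0]
contact_force: [-0.4, -1.1, 0.3]
gripper_width: 0.999
```

Emit:
send_rows(commands=[{"translation":[0,0,0.01],"rot":[0,0,0],"grip":0.085},{"translation":[0,0,0],"rot":[0,0,0],"grip":0.085},{"translation":[0,0,0],"rot":[0,0,0],"grip":0.06},{"translation":[0,0,0],"rot":[0,0,0],"grip":0.045},{"translation":[0,0,0],"rot":[0,0,0],"grip":0.035}])

```text
t: 28.33
eef_pos: [0.4996, 0.0319, 0.054]
tool_rot: [-0.0, 0.999, -0.044, 0.001]
contact_force: [0.4, 0.7, 0.2]
gripper_width: 0.598
```

Emit:
send_rows(commands=[{"translation":[0,0,0],"rot":[0,0,0],"grip":0.035},{"translation":[0,0,0],"rot":[0,0,0],"grip":0.035},{"translation":[0,0,0],"rot":[0,0,0],"grip":0.035},{"translation":[0,0,0],"rot":[0,0,0],"grip":0.035},{"translation":[0,0,0],"rot":[0,0,0],"grip":0.035}], force=30)

```text
t: 28.75
eef_pos: [0.4996, 0.032, 0.054]
tool_rot: [-0.0, 0.999, -0.044, 0.001]
contact_force: [0.3, 0.6, 7.4]
gripper_width: 0.514
```

```bash
python3 -c "
from plan import *
s()
from h import *
c=snap('side',21);crop(c,140,90,300,240,4,'pics/s21c.png')"
```

```text
t 28.75 p [0.4996 0.032  0.054 ] yaw -5.05 tilt [ 2.e-03  8.e-04 -1.e+00] F [0.26 0.55 7.41] q [-0.54   0.521  0.441  2.137 -0.411  0.561  0.114] gw 0.514
```

View pics/s21c.png

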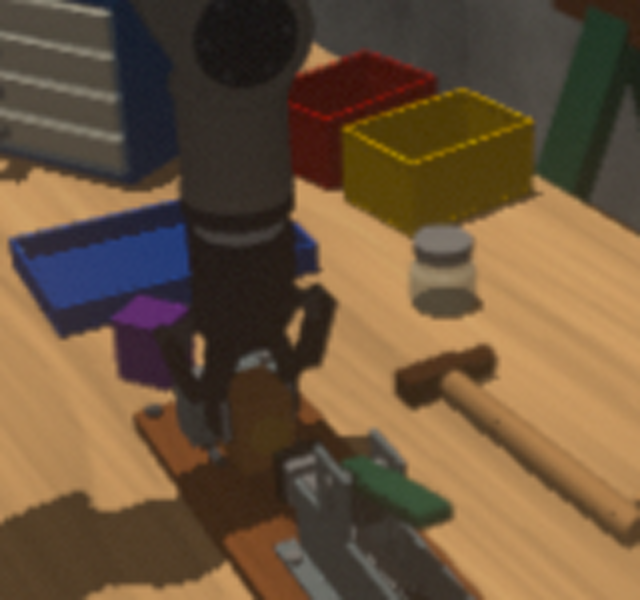

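Emit:
send_rows(commands=[{"translation":[0,0,-0.01],"rot":[0,0,0],"grip":0.035},{"translation":[0,0,-0.02],"rot":[0,0,0],"grip":0.035},{"translation":[0,0,-0.035],"rot":[0,0,0],"grip":0.035},{"translation":[0,0,-0.035],"rot":[0,0,0],"grip":0.035},{"translation":[0,0,-0.02],"rot":[0,0,0],"grip":0.035}], force=40)

```text
t: 29.22
eef_pos: [0.4995, 0.0314, 0.1765]
tool_rot: [-0.0, 0.999, -0.044, 0.001]
contact_force: [1.4, 0.2, -1.2]
gripper_width: 0.511
```

```bash
python3 -c "
from plan import *
s();plan([.519,.369,.17],yaw=-6,n=10)
from h import *
c=snap('side',22);crop(c,140,60,300,210,4,'pics/s22c.png')"
```

```text
t 29.22 p [0.4995 0.0314 0.1765] yaw -5.1 tilt [ 3.e-03  8.e-04 -1.e+00] F [ 1.37  0.25 -1.18] q [-0.678  0.314  0.592  2.07  -0.238  0.82  -0.034] gw 0.511
delta [ 0.0195  0.3376 -0.0065] tool [-0.0106 -0.338   0.0068] rot deg [-0.06 -0.17  0.9 ]
1 t [-0.0011, -0.0338, 0.0007] r [-0.01, -0.02, 0.09]
2 t [-0.0011, -0.0338, 0.0007] r [-0.01, -0.02, 0.09]
3 t [-0.0012, -0.0338, 0.0007] r [-0.01, -0.02, 0.09]
4 t [-0.0012, -0.0338, 0.0007] r [-0.01, -0.02, 0.09]
5 t [-0.0013, -0.0338, 0.0007] r [-0.01, -0.02, 0.09]
6 t [-0.0013, -0.0338, 0.0007] r [-0.01, -0.02, 0.09]
7 t [-0.0014, -0.0338, 0.0007] r [-0.01, -0.02, 0.09]
8 t [-0.0014, -0.0338, 0.0007] r [-0.01, -0.02, 0.09]
9 t [-0.0015, -0.0338, 0.0007] r [-0.01, -0.02, 0.09]
10 t [-0.0015, -0.0338, 0.0006] r [-0.01, -0.02, 0.09]
```

View pics/s22c.png

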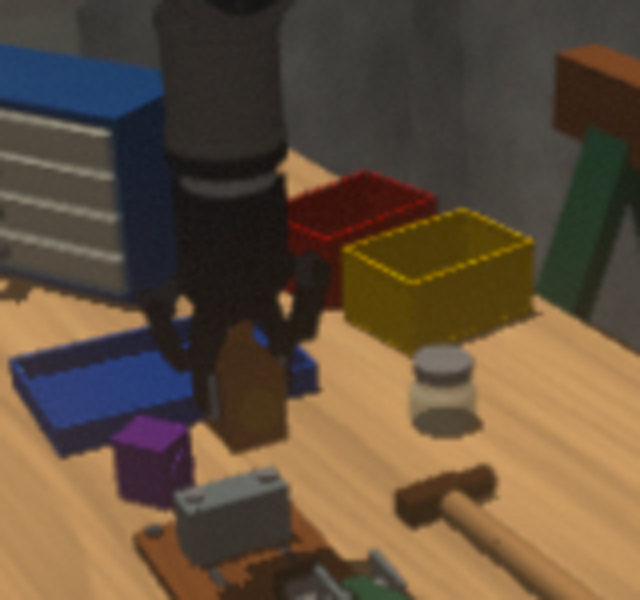

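Emit:
send_rows(commands=[{"translation":[-0.0013,-0.02,0],"rot":[0,0,0.1],"grip":0.035},{"translation":[-0.0013,-0.034,0],"rot":[0,0,0.1],"grip":0.035},{"translation":[-0.0013,-0.034,0],"rot":[0,0,0.1],"grip":0.035},{"translation":[-0.0013,-0.034,0],"rot":[0,0,0.1],"grip":0.035},{"translation":[-0.0013,-0.034,0],"rot":[0,0,0.1],"grip":0.035}])

```text
t: 29.68
eef_pos: [0.506, 0.1891, 0.1734]
tool_rot: [-0.0, 0.999, -0.049, -0.0]
contact_force: [1.5, -0.4, -1.5]
gripper_width: 0.508
```

Emit:
send_rows(commands=[{"translation":[-0.0013,-0.034,0],"rot":[0,0,0.1],"grip":0.035},{"translation":[-0.0013,-0.034,0],"rot":[0,0,0.1],"grip":0.035},{"translation":[-0.0013,-0.034,0],"rot":[0,0,0.1],"grip":0.035},{"translation":[-0.0013,-0.034,0],"rot":[0,0,0.1],"grip":0.035},{"translation":[0,-0.034,0],"rot":[0,0,0],"grip":0.035}])

```text
t: 30.1
eef_pos: [0.5175, 0.359, 0.1732]
tool_rot: [0.0, 0.999, -0.052, -0.0]
contact_force: [0.3, -0.8, -1.5]
gripper_width: 0.512
```

Emit:
send_rows(commands=[{"translation":[0,-0.012,0],"rot":[0,0,0],"grip":0.035},{"translation":[0,0,0.02],"rot":[0,0,0],"grip":0.035},{"translation":[0,0,0.025],"rot":[0,0,0],"grip":0.035},{"translation":[0,0,0.01],"rot":[0,0,0],"grip":0.035},{"translation":[0,0,0],"rot":[0,0,0],"grip":0.035}])

```text
t: 30.52
eef_pos: [0.5176, 0.3678, 0.1154]
tool_rot: [0.002, 0.999, -0.052, -0.002]
contact_force: [-0.2, 0.2, -0.8]
gripper_width: 0.51
```

```bash
python3 -c "
from plan import *
s();plan([.519,.369,.045],yaw=-6,n=1)
from h import *
c=snap('side',23);crop(c,120,40,280,190,4,'pics/s23c.png')"
```

```text
t 30.52 p [0.5176 0.3678 0.1154] yaw -5.95 tilt [-0.0043 -0.0039 -1.    ] F [-0.16  0.18 -0.77] q [-1.047  0.601  0.462  1.784 -0.344  0.843 -0.526] gw 0.51
delta [ 0.0014  0.0012 -0.0704] tool [ 0.0015 -0.0016  0.0703] rot deg [0.25 0.22 0.05]
1 t [0.0015, -0.0016, 0.0703] r [0.25, 0.22, 0.05]
```

View pics/s23c.png

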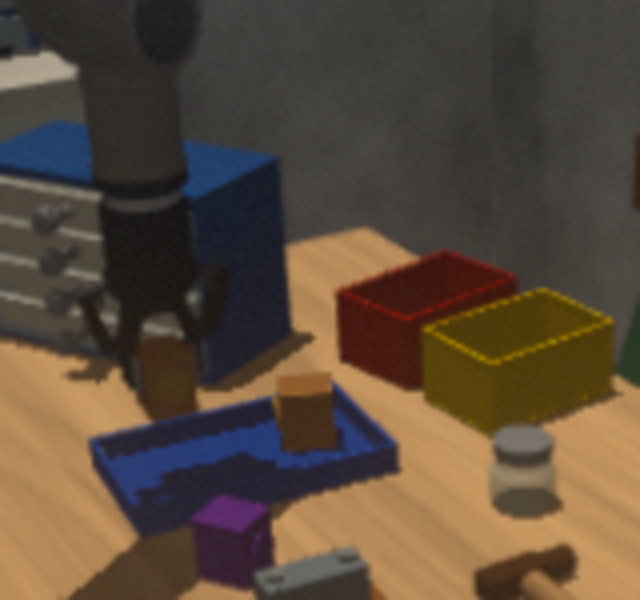

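Emit:
send_rows(commands=[{"translation":[0,0,0.02],"rot":[0,0,0],"grip":0.035},{"translation":[0,0,0.02],"rot":[0,0,0],"grip":0.035},{"translation":[0,0,0.018],"rot":[0,0,0],"grip":0.035},{"translation":[0,0,0.008],"rot":[0,0,0],"grip":0.035},{"translation":[0,0,0],"rot":[0,0,0],"grip":0.035}])

```text
t: 30.98
eef_pos: [0.5192, 0.3687, 0.0514]
tool_rot: [0.001, 0.999, -0.052, -0.001]
contact_force: [0.5, -0.6, -2.3]
gripper_width: 0.509
```

Emit:
send_rows(commands=[{"translation":[0,0,0.001],"rot":[0,0,0],"grip":0.035},{"translation":[0,0,0.001],"rot":[0,0,0],"grip":0.035},{"translation":[0,0,0.001],"rot":[0,0,0],"grip":0.035},{"translation":[0,0,0],"rot":[0,0,0],"grip":0.035},{"translation":[0,0,0],"rot":[0,0,0],"grip":0.035}])

```text
t: 31.4
eef_pos: [0.5198, 0.3696, 0.0495]
tool_rot: [-0.0, 0.999, -0.052, 0.0]
contact_force: [0.1, 0.6, -2.0]
gripper_width: 0.511
```

```bash
python3 -c "
from plan import *
s()"
```

```text
t 31.4 p [0.5198 0.3696 0.0495] yaw -5.94 tilt [ 7.e-04  7.e-04 -1.e+00] F [ 0.14  0.61 -2.01] q [-1.01   0.69   0.412  1.807 -0.395  0.725 -0.486] gw 0.511
```

Emit:
send_rows(commands=[{"translation":[0,0,0.002],"rot":[0,0,0],"grip":0.035},{"translation":[0,0,0.002],"rot":[0,0,0],"grip":0.035},{"translation":[0,0,0.001],"rot":[0,0,0],"grip":0.035},{"translation":[0,0,0],"rot":[0,0,0],"grip":0.035},{"translation":[0,0,0],"rot":[0,0,0],"grip":0.035}])

```text
t: 31.82
eef_pos: [0.5195, 0.3692, 0.0437]
tool_rot: [0.0, 0.999, -0.052, -0.0]
contact_force: [-0.2, -0.0, -1.9]
gripper_width: 0.511
```

Emit:
send_rows(commands=[{"translation":[0,0,0.001],"rot":[0,0,0],"grip":0.035},{"translation":[0,0,0.0005],"rot":[0,0,0],"grip":0.035},{"translation":[0,0,0],"rot":[0,0,0],"grip":0.035},{"translation":[0,0,0],"rot":[0,0,0],"grip":0.035},{"translation":[0,0,0],"rot":[0,0,0],"grip":0.035}])

```text
t: 32.23
eef_pos: [0.5196, 0.3694, 0.0424]
tool_rot: [-0.0, 0.999, -0.052, 0.0]
contact_force: [-0.5, 0.3, -2.0]
gripper_width: 0.51
```

Emit:
send_rows(commands=[{"translation":[0,0,0.0005],"rot":[0,0,0],"grip":0.035},{"translation":[0,0,0.0005],"rot":[0,0,0],"grip":0.035},{"translation":[0,0,0],"rot":[0,0,0],"grip":0.035},{"translation":[0,0,0],"rot":[0,0,0],"grip":0.035},{"translation":[0,0,0],"rot":[0,0,0],"grip":0.035}])

```text
t: 32.65
eef_pos: [0.5197, 0.3694, 0.0421]
tool_rot: [-0.0, 0.999, -0.052, -0.0]
contact_force: [-2.3, -1.0, 4.8]
gripper_width: 0.511
```

Emit:
send_rows(commands=[{"translation":[0,0,0.0005],"rot":[0,0,0],"grip":0.035},{"translation":[0,0,0.0005],"rot":[0,0,0],"grip":0.035},{"translation":[0,0,0],"rot":[0,0,0],"grip":0.035},{"translation":[0,0,0],"rot":[0,0,0],"grip":0.035},{"translation":[0,0,0],"rot":[0,0,0],"grip":0.035}])

```text
t: 33.07
eef_pos: [0.5197, 0.3694, 0.0421]
tool_rot: [-0.0, 0.999, -0.052, -0.0]
contact_force: [-5.1, -1.8, 13.5]
gripper_width: 0.509
```

Emit:
send_rows(commands=[{"translation":[0,0,-0.001],"rot":[0,0,0],"grip":0.035},{"translation":[0,0,0],"rot":[0,0,0],"grip":0.048},{"translation":[0,0,0],"rot":[0,0,0],"grip":0.055},{"translation":[0,0,0],"rot":[0,0,0],"grip":0.062},{"translation":[0,0,0],"rot":[0,0,0],"grip":0.066}])

```text
t: 33.48
eef_pos: [0.5196, 0.3693, 0.0412]
tool_rot: [0.0, 0.999, -0.052, -0.0]
contact_force: [0.3, 0.7, -0.2]
gripper_width: 0.775
```

Emit:
send_rows(commands=[{"translation":[0,0,-0.005],"rot":[0,0,0],"grip":0.066},{"translation":[0,0,-0.015],"rot":[0,0,0],"grip":0.066},{"translation":[0,0,-0.025],"rot":[0,0,0],"grip":0.066},{"translation":[0,0,-0.03],"rot":[0,0,0],"grip":0.066},{"translation":[0,0,-0.03],"rot":[0,0,0],"grip":0.066}])

```text
t: 33.9
eef_pos: [0.5195, 0.369, 0.1484]
tool_rot: [0.0, 0.999, -0.052, -0.0]
contact_force: [0.7, 0.4, -0.4]
gripper_width: 0.773
```

Emit:
send_rows(commands=[{"translation":[0,0,-0.03],"rot":[0,0,0],"grip":0.066},{"translation":[0,0.03,-0.02],"rot":[0,0,0],"grip":0.066},{"translation":[0,0.035,0],"rot":[0,0,0],"grip":0.066},{"translation":[0,0.035,0],"rot":[0,0,0],"grip":0.066},{"translation":[0,0.035,0],"rot":[0,0,0],"grip":0.066}])

```text
t: 34.32
eef_pos: [0.5057, 0.2337, 0.1982]
tool_rot: [-0.001, 0.999, -0.052, 0.001]
contact_force: [-0.1, -0.4, 0.2]
gripper_width: 0.775
```

Emit:
send_rows(commands=[{"translation":[0,0.035,0],"rot":[0,0,0],"grip":0.066},{"translation":[0,0.02,0],"rot":[0,0,0],"grip":0.066},{"translation":[0,0,0],"rot":[0,0,0],"grip":0.066},{"translation":[0,0,0],"rot":[0,0,0],"grip":0.066},{"translation":[0,0,0],"rot":[0,0,0],"grip":0.066}])

```text
t: 34.73
eef_pos: [0.5002, 0.1813, 0.1973]
tool_rot: [-0.001, 0.999, -0.052, 0.0]
contact_force: [-0.1, 0.2, -0.1]
gripper_width: 0.77
```

```bash
python3 - <<'E'
from plan import *
s();jaw('24')
from h import *
c=snap('side',24);crop(c,120,90,300,240,4,'pics/s24c.png')
t=load('top24.npz');crop(t,50,60,350,260,2.6,'pics/t24c.png')
for n,k in(("top",t),("side",c)):
    P=cloud(k);m=(P[...,0]>.45)&(P[...,0]<.58)&(P[...,1]>.3)&(P[...,1]<.44)
    b=m&(P[...,2]>.058)&(P[...,2]<.075)
    print(n,b.sum(),P[b].mean(0).round(4),P[b].std(0).round(4),"zmed",np.median(P[b][:,2]))
    a=cv2.absdiff(k["pixels"],load(f"{n}0.npz")["pixels"]).max(2)>50
    print("changed px",a.sum())
    q=P[b];A=np.c_[q[:,:2]-q[:,:2].mean(0),np.ones(len(q))];print("top slope",np.linalg.lstsq(A,q[:,2],rcond=None)[0].round(3))
E
```

```text
t 34.73 p [0.5002 0.1813 0.1973] yaw -5.91 tilt [ 0.001   0.0014 -1.    ] F [-0.07  0.17 -0.07] q [-0.925  0.334  0.568  1.979 -0.23   0.889 -0.34 ] gw 0.77
0.04 4 w 0.009 z 0.06 | 0.044 8 w 0.009 z 0.061 | 0.048 4 w 0.009 z 0.058 | 0.052 14 w 0.027 z 0.071 | 0.056 15 w 0.027 z 0.07 | 0.06 14 w 0.033 z 0.074 | 0.064 17 w 0.035 z 0.074 | 0.068 19 w 0.035 z 0.074 | 0.072 8 w 0.033 z 0.072 | 
top 0 [nan nan nan] [nan nan nan] zmed nan
changed px 20560
top slope [0. 0. 0.]
side 97 [0.5166 0.3641 0.065 ] [0.0125 0.0152 0.0025] zmed 0.06571891968304855
changed px 9383
top slope [0.002 0.073 0.065]<stdin>:9: RuntimeWarning: Mean of empty slice.
  ret = um.true_divide(
  ret = _var(a, axis=axis, dtype=dtype, out=out, ddof=ddof,
  arrmean = um.true_divide(arrmean, div, out=arrmean,
  ret = um.true_divide(
  return _methods._mean(a, axis=axis, dtype=dtype,
  ret = ret.dtype.type(ret / rcount)
<stdin>:12: RuntimeWarning: Mean of empty slice.
```

View pics/s24c.png

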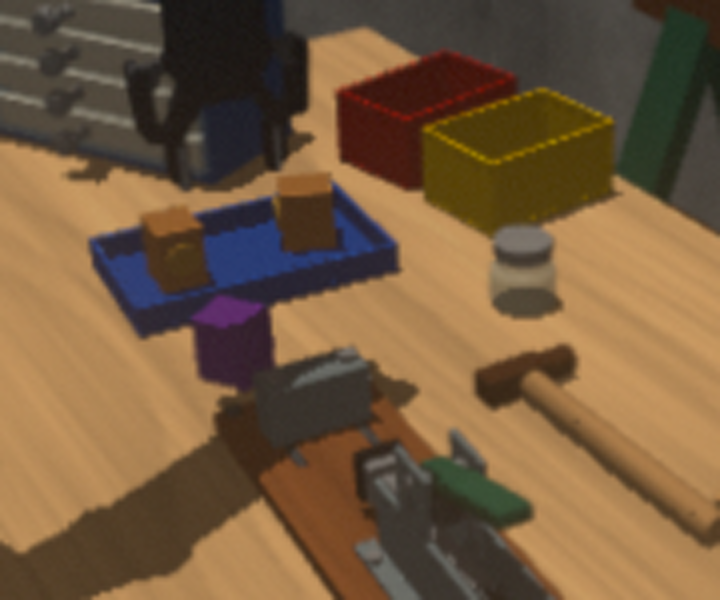

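View pics/t24c.png

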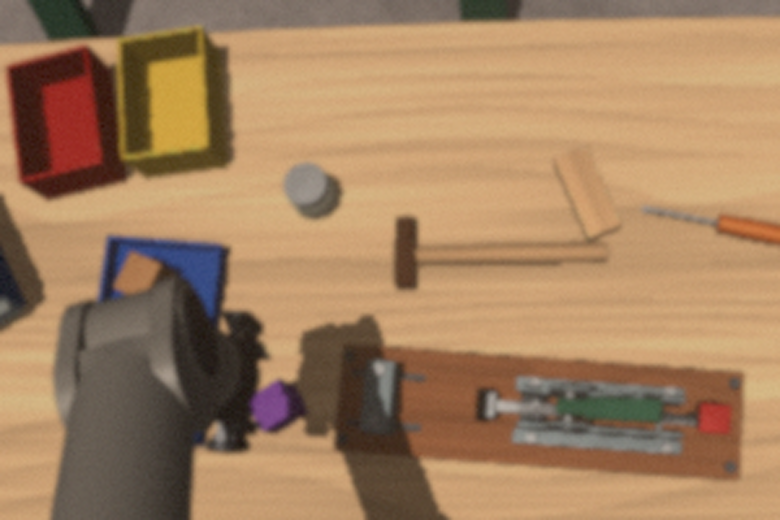

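```bash
python3 -c "
from station import *
print(hand_in())"
```

```text
the job is handed in; nothing more can be done
None
```

The bushing is pressed home and the finished block stands upright in the empty half of the blue tray. I handed the job in at about 35 s of the 72 s allowed.

- **Pressing:** It took seven trigger strokes. On the last one the trigger went stiff mid-stroke and I held it at about 18–20 N on the pad. The top picture showed the flange against the wood and the block against the stop.
- **Release:** Pressing the red paddle 8 mm after contact let the jaw spring back. Its face measured at the same place as at the start, both then and in the last picture.
- **Placing:** I gripped the block across its 44 mm sides, and it touched down on the tray floor at 13 N or less. In the last side picture it stands upright, and its top measured 66 mm above the table, which fits a 6 mm tray floor plus a 60 mm block.
- **Everything else:** The finished block, mallet, jar and offcut look unmoved in the last pictures. The screwdriver does too, though only part of it is in the crop. I did not recheck the cup and glue bottle there, but the arm never went near them.

**Checks that failed or disagreed:**
- The arm hid the block from the top camera at the end, so its final pose rests on the side camera alone.
- A plane fitted to its top gave a slope of about 0.07, which I put down to depth noise and mixed-in edge points rather than a real tilt.
- The first two strokes together gained only about two teeth instead of four, so I pressed the later strokes about 1–2 mm deeper.

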